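Erect the carton and sort valve parts

TASK

First raise all four walls of the flat carton blank fully upright, while the carton is still empty. Then clear the mat: lay every solenoid valve down wholly inside the carton and put every end cap into the plain steel bin, with the walls still upright at the end. Do not push against the screwdriver that lies between the mat and the carton.

Things in the scene. Friction and masses are not known exactly. Their poses are not given: they have to be found in the camera images.
- carton: carton blank fixed on a low forming block. Origin: centre of the block's underside, on the bench. Carton floor 120 mm along x, 200 mm along y, its upper face 29 mm above the bench. Four walls, 50 mm high and 5 mm thick, are hinged at the floor's edges in the height of its upper face; starting nearly flat, outwards. A wall stays where it is left (3 N moves it)
- wall_front (a joint): angle of the carton wall on the carton's -x side (200 mm long): 0 = flat, pointing outwards; 1.57 = upright (its stop is at 1.58)
- tab_front (a point): centre of the tab of the wall on the carton's -x side, 64 mm from that wall's hinge, in the middle of the 5 mm thickness. The tab, 34 mm wide (along the hinge) and 28 mm long, stands out from the middle of the wall's outer edge in the wall's plane; pinched by its two side edges it can be swung up, turning between the fingers
- wall_back (a joint): angle of the carton wall on the carton's +x side (200 mm long): 0 = flat, pointing outwards; 1.57 = upright (its stop is at 1.58)
- tab_back (a point): centre of the tab of the wall on the carton's +x side, 64 mm from that wall's hinge, in the middle of the 5 mm thickness. The tab, 34 mm wide (along the hinge) and 28 mm long, stands out from the middle of the wall's outer edge in the wall's plane; pinched by its two side edges it can be swung up, turning between the fingers
- wall_left (a joint): angle of the carton wall on the carton's +y side (120 mm long): 0 = flat, pointing outwards; 1.57 = upright (its stop is at 1.58)
- tab_left (a point): centre of the tab of the wall on the carton's +y side, 64 mm from that wall's hinge, in the middle of the 5 mm thickness. The tab, 34 mm wide (along the hinge) and 28 mm long, stands out from the middle of the wall's outer edge in the wall's plane; pinched by its two side edges it can be swung up, turning between the fingers
- wall_right (a joint): angle of the carton wall on the carton's -y side (120 mm long): 0 = flat, pointing outwards; 1.57 = upright (its stop is at 1.58)
- tab_right (a point): centre of the tab of the wall on the carton's -y side, 64 mm from that wall's hinge, in the middle of the 5 mm thickness. The tab, 34 mm wide (along the hinge) and 28 mm long, stands out from the middle of the wall's outer edge in the wall's plane; pinched by its two side edges it can be swung up, turning between the fingers
- valve1: solenoid cartridge valve (may be absent), 83 mm long, lying on its side: a dark rectangular coil housing 42 x 32 x 34 mm (x, y, z) with a round steel stem of 18 mm diameter (26 mm for its first 12 mm) sticking out of one end along +x to 62 mm from the origin. Origin: centre of the housing's underside; 0.22 kg
- valve1_tip (a point): end of that valve's stem, on its axis (17 mm above the underside)
- valve2: solenoid cartridge valve (may be absent), 83 mm long, lying on its side: a dark rectangular coil housing 42 x 32 x 34 mm (x, y, z) with a round steel stem of 18 mm diameter (26 mm for its first 12 mm) sticking out of one end along +x to 62 mm from the origin. Origin: centre of the housing's underside; 0.22 kg
- valve2_tip (a point): end of that valve's stem, on its axis (17 mm above the underside)
- valve3: solenoid cartridge valve (may be absent), 83 mm long, lying on its side: a dark rectangular coil housing 42 x 32 x 34 mm (x, y, z) with a round steel stem of 18 mm diameter (26 mm for its first 12 mm) sticking out of one end along +x to 62 mm from the origin. Origin: centre of the housing's underside; 0.22 kg
- valve3_tip (a point): end of that valve's stem, on its axis (17 mm above the underside)
- cap1: steel end cap (may be absent): a square flange 50 x 50 x 12 mm with a round boss of 30 mm diameter and 20 mm height on top (32 mm in all). Origin: centre of the flange's underside; 0.25 kg
- cap2: steel end cap (may be absent): a square flange 50 x 50 x 12 mm with a round boss of 30 mm diameter and 20 mm height on top (32 mm in all). Origin: centre of the flange's underside; 0.25 kg
- cap3: steel end cap (may be absent): a square flange 50 x 50 x 12 mm with a round boss of 30 mm diameter and 20 mm height on top (32 mm in all). Origin: centre of the flange's underside; 0.25 kg
- bin: open plain steel bin, fixed on the bench between the mat and the carton and further out, 122 mm along x, 182 mm along y, 52 mm high, walls and floor about 4 mm. Origin: centre of its underside
- mat: grey plastic mat 260 x 340 x 4 mm where the mixed parts start, fixed. Origin: centre of its underside
- screwdriver: screwdriver 160 mm long lying between mat and carton, about along x, handle towards the robot; bystander. Origin: middle of its length

How it is judged:
On the way, in this order (a step that is already met when the one before it is completed fails the run):
1. all four walls upright, no valve in the carton yet (value of joint each of wall_front, wall_back, wall_left, wall_right above 1.4 rad and horizontal distance between each of valve1, valve2, valve3 and carton above 0.12 m), for 0.3 s.
2. every valve is in the carton and every cap in the bin (x of valve1 in the frame of carton between -0.062 and 0.062 m and y of valve1 in the frame of carton between -0.102 and 0.102 m and z of valve1 in the frame of carton between 0.02 and 0.075 m and x of valve1_tip in the frame of carton between -0.062 and 0.062 m and y of valve1_tip in the frame of carton between -0.102 and 0.102 m and z of valve1_tip in the frame of carton between 0.02 and 0.075 m and x of valve2 in the frame of carton between -0.062 and 0.062 m and y of valve2 in the frame of carton between -0.102 and 0.102 m and z of valve2 in the frame of carton between 0.02 and 0.075 m and x of valve2_tip in the frame of carton between -0.062 and 0.062 m and y of valve2_tip in the frame of carton between -0.102 and 0.102 m and z of valve2_tip in the frame of carton between 0.02 and 0.075 m and x of valve3 in the frame of carton between -0.062 and 0.062 m and y of valve3 in the frame of carton between -0.102 and 0.102 m and z of valve3 in the frame of carton between 0.02 and 0.075 m and x of valve3_tip in the frame of carton between -0.062 and 0.062 m and y of valve3_tip in the frame of carton between -0.102 and 0.102 m and z of valve3_tip in the frame of carton between 0.02 and 0.075 m and x of cap1 in the frame of bin between -0.06 and 0.06 m and y of cap1 in the frame of bin between -0.09 and 0.09 m and z of cap1 in the frame of bin between -0.002 and 0.05 m and x of cap2 in the frame of bin between -0.06 and 0.06 m and y of cap2 in the frame of bin between -0.09 and 0.09 m and z of cap2 in the frame of bin between -0.002 and 0.05 m and x of cap3 in the frame of bin between -0.06 and 0.06 m and y of cap3 in the frame of bin between -0.09 and 0.09 m and z of cap3 in the frame of bin between -0.002 and 0.05 m), for 0.2 s.
At the end, for the whole second after the job is handed in: all four walls at 1.4 rad or more (within 10 degrees of upright); every present valve wholly between the carton's walls, origin and stem end below the walls' upper edge (lower than 75 mm above the bench); every present cap within the steel bin, its origin below the rim; all at rest and released (all of step 2 and value of joint each of wall_front, wall_back, wall_left, wall_right above 1.4 rad and linear speed of each of valve1, valve2, valve3, cap1, cap2, cap3 below 0.03 m/s); the robot touches nothing.
It fails at once if the robot pushes the screwdriver with more than 6 N (contact force between any of the arm, the fingers and screwdriver above 6 N).
Of valve1, valve2, valve3 only 2 to 3 are there at a start; the rules pass over those that are not, and their reading is None.
Of cap1, cap2, cap3 only 1 to 3 are there at a start; the rules pass over those that are not, and their reading is None.
At some moment in a run one of valve1, valve2, valve3, cap1, cap2, cap3 may be knocked a few centimetres aside while the robot is not near it.
Once in a run the grip may slacken for a moment while it holds something.
It also fails if it takes over 210 s, if anything falls off the work surface, if the arm or the gripper's body presses on something with over 40 N, if the wrist force passes 120 N, or if a joint passes its speed limit or range.

ROBOT

A 6-joint arm with a two-finger parallel gripper is mounted at the origin on the work surface. World frame = base frame: x ahead of the robot, y to its left, z up, the work surface at z = 0. Lengths are in m, angles in rad, forces in N, time in s.
With the tool pointing down it reaches from about 0.375 to 0.925 m from the base axis. Payload 5.7 kg.
Tool frame: the origin (TCP) lies between the finger pads; the fingertips stand 22 mm ahead of it and the grasp point (between the pads) lies 3 mm ahead of it; z points along the fingers, y is the line along which they close (so a half turn about z gives the same grasp; the last joint's range is limited). The gripper opens to 85 mm and grips with 20 to 120 N. Pads are 22 mm wide; open, the fingers measure 114 mm over their backs; the gripper's body (76 mm by 85 mm) begins 54 mm behind the grasp point. The pads swing forward as they close: fully open they stand 13 mm farther back than shut.
Start: joints at [-1.462, 0.359, 1.51, -0, 1.272, -0.115], TCP at [0.133, -0.585, 0.253] pointing down, gripper open.
Joint ranges: [-2.97, 2.97], [-1.01, 2.36], [0.21, 2.38], [-0.96, 4.11], [0.2, 2.71], [-2.98, 2.98]. Speed limits (rad/s): [2.39, 2.39, 3.14, 3.14, 3.14, 3.14].

INTERFACE

Orientations are given as [roll, pitch, yaw] about the fixed x, y, z axes, in that order (R = Rz(yaw) Ry(pitch) Rx(roll)).
In Python, from bench import arm gives the robot as it stands.
- The arm moves only by the tool drive_tool, never from a script. Its argument "plan" is a list of rows, each a list of 3 entries, a list of its own where there are three numbers: the shift along the tool's x, y, z in mm, then the turn, a rotation vector about the tool's x, y, z in rad, then the opening, from -1 (shut) to 1 (fully open). In form: [[[dx, dy, dz], [ax, ay, az], claw], ...]. A call has 1 to 5 rows; each row shifts and turns the commanded pose from where the row before left it, along the tool's axes as they then stand; what a row does not reach is not made up. A row lasts 1/10 s, in which the tool goes at most 50 mm and 8.59 degrees, less where a joint would pass 70% of its speed; a pose out of reach is approached as far as the arm can. A call with a gripper value outside its range is refused whole. The fingers move at their own pace and stop on an object; "newtons" is the grip in N (left out, the last holds). Time passes only in rows, so rows that do not move let the fingers close. It gives the time, the measured TCP pose, the force, the opening and the grip force at its end, in the units of the state.
- arm.observe(): the state, without advancing time (a new reading comes with each control period).
- arm.snapshot(name): name is "side" or "top"; returns the picture (384x512x3 uint8, blue, green, red); there is no depth.
- arm.camera_model(name): a dict with "mtx" (3x3 intrinsics, pixels), "extrinsics" (4x4, takes a point from camera to world coordinates). Camera axes: x right, y down, z forward; pixel columns grow to the right and rows downward; lengths in m; the calibration is good to about 2 mm. A picture is of the moment at which its call begins. camera_model takes no time and is no camera call.
- arm.job_done(): hands the job in; it is judged then, once.
The state is a dict: "t": time; "joints": joint angles; "qd": joint speeds; "joint_efforts": joint torques, N m; "ee_pos": TCP position; "eef_rot": TCP orientation; "ft_force": force on the tool from outside, world axes, zero at the start; "wrist_torque": the same for the moment, N m; "gripper_width": opening from 0.0 (shut) to 1.0 (fully open); "grasp_force": force on a finger pad.
Only numpy, scipy, OpenCV 4.12 (cv2) and the standard library are available. Lean on these libraries where they do the work, as an engineer would, in place of code of your own. Each camera call takes 0.05 s, during which the arm holds its last target. There are 200 camera calls.

## Working session

There is one attempt and no reset: what is moved stays moved. The work goes in short steps, Python scripts to look and compute and a tool call to move; the robot and the scene stay as the last step left them, time stands still between calls to the robot, and variables do not carry over. Pictures are saved under pics/ and viewed, at most 14 in all, crops included, and the job is handed in when it is done.

Besides the shell and the picture viewer there is one more tool, called after "Emit:" as name(argument=value, ...), one argument or row to a line, values as JSON. drive_tool: Moves the arm, as the interface text tells. Its arguments: {"type":"object","properties":{"plan":{"type":"array"},"newtons":{"type":"number"}},"required":["plan"]}

```bash
mkdir -p pics; ls; python3 - <<'E'
from bench import arm
import cv2, numpy as np
for n in("side","top"):
    cv2.imwrite(f"pics/{n}0.png",arm.snapshot(n)); m=arm.camera_model(n); print(n,np.round(m["mtx"],1).tolist(),np.round(m["extrinsics"],3).tolist())
s=arm.observe(); print({k:np.round(v,3).tolist() for k,v in s.items()})
E
```

```text
pics
side [[432.1, 0.0, 264.2], [0.0, 432.1, 194.4], [0.0, 0.0, 1.0]] [[-0.871, -0.285, 0.399, 0.049], [-0.491, 0.516, -0.702, 0.858], [-0.006, -0.808, -0.59, 0.765], [0.0, 0.0, 0.0, 1.0]]
top [[434.6, 0.0, 263.3], [0.0, 434.6, 193.9], [0.0, 0.0, 1.0]] [[0.022, -0.991, 0.133, 0.348], [-0.999, -0.025, -0.025, 0.006], [0.028, -0.132, -0.991, 1.216], [0.0, 0.0, 0.0, 1.0]]
{'t': 0.1, 'joints': [-1.462, 0.359, 1.511, 0.0, 1.273, -0.115], 'qd': [0.001, -0.002, -0.002, 0.0, -0.0, 0.001], 'joint_efforts': [-0.001, -52.865, -27.935, -0.0, 0.005, 0.0], 'ee_pos': [0.133, -0.584, 0.253], 'eef_rot': [-3.14, -0.0, 0.224], 'ft_force': [0.199, -0.383, -0.164], 'wrist_torque': [0.021, 0.06, 0.011], 'grasp_force': 0.0, 'gripper_width': 1.001}
```

View pics/top0.png

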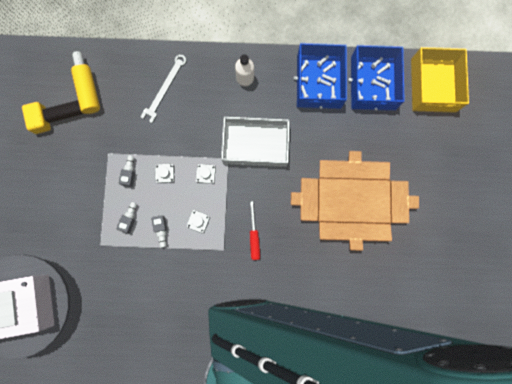

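View pics/side0.png

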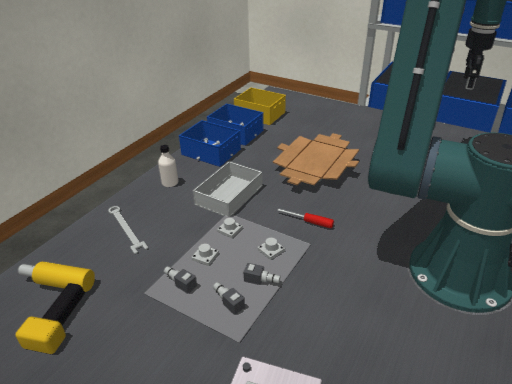

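The top view shows the mat at about (165,202) with 3 valves and 3 caps, the bin at (255,141), the screwdriver at (254,230) and the carton at (355,201). The side view shows the same layout. Next I'll enlarge crops to measure from.

```bash
python3 - <<'E'
import cv2
t=cv2.imread("pics/top0.png"); s=cv2.imread("pics/side0.png")
def crop(im,x0,y0,x1,y1,k,f):
    c=cv2.resize(im[y0:y1,x0:x1],None,fx=k,fy=k,interpolation=cv2.INTER_CUBIC)
    for x in range((x0+9)//10*10,x1,10):
        cv2.line(c,(int((x-x0+.5)*k),0),(int((x-x0+.5)*k),4 if x%20 else 9),(0,255,255),1)
        if x%20==0: cv2.putText(c,str(x),(int((x-x0)*k)-8,20),0,.35,(0,255,255),1)
    for y in range((y0+9)//10*10,y1,10):
        cv2.line(c,(0,int((y-y0+.5)*k)),(4 if y%20 else 9,int((y-y0+.5)*k)),(0,255,255),1)
        if y%20==0: cv2.putText(c,str(y),(11,int((y-y0+.5)*k)+4),0,.35,(0,255,255),1)
    cv2.imwrite(f,c)
crop(t,100,112,296,256,4,"pics/tm.png")
crop(s,150,160,350,325,4-.1,"pics/sm.png")
E
```

```text
(no output)
```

View pics/tm.png

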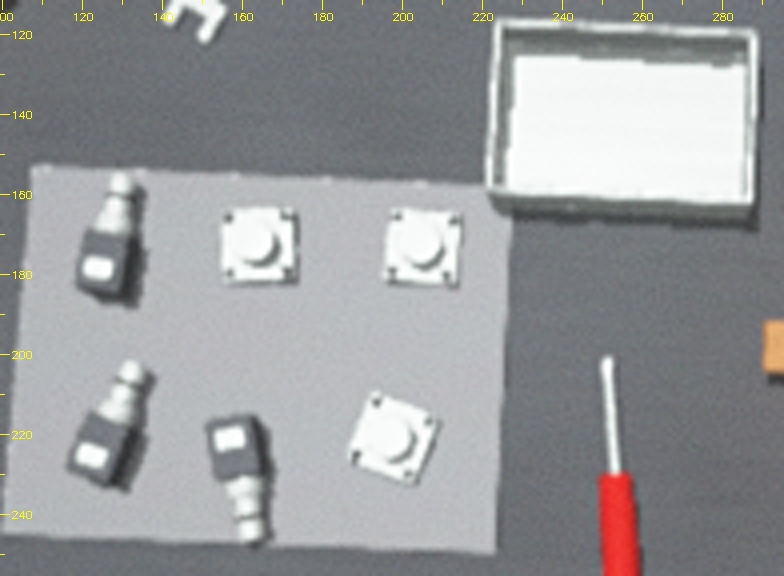

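View pics/sm.png

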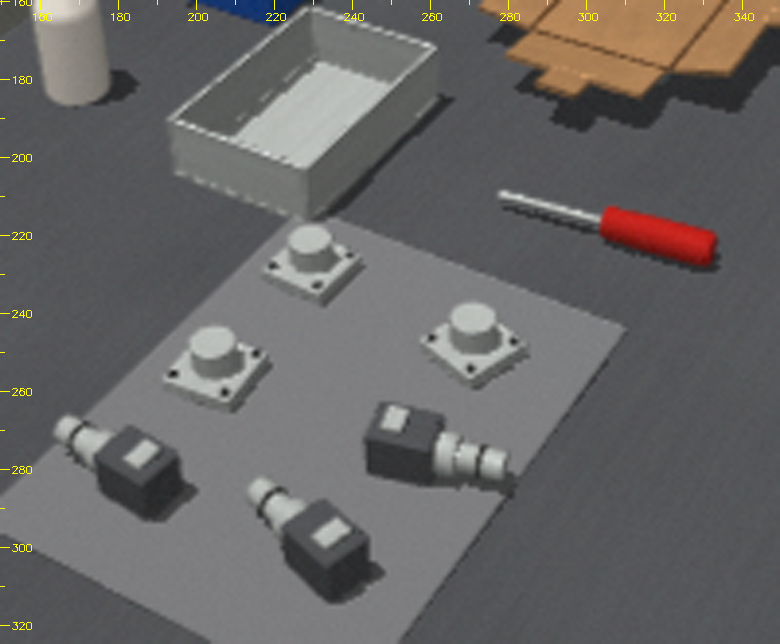

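The top crop shows valves at about (125,173), (126,218) and (159,228), and caps at about (164,172), (205,172) and (199,221). The side crop shows the same six parts lying flat. Now the carton crops, and triangulating the parts.

```bash
cat > h.py <<'E'
from bench import arm
import cv2, numpy as np
M={n:arm.camera_model(n) for n in("side","top")}
P={n:m["mtx"]@np.linalg.inv(m["extrinsics"])[:3] for n,m in M.items()}
def tri(t,s):
    X=cv2.triangulatePoints(P["top"],P["side"],np.float64(t).reshape(2,1),np.float64(s).reshape(2,1)); return (X[:3]/X[3]).ravel()
def onz(n,p,z):
    m=M[n]; d=m["extrinsics"][:3,:3]@np.linalg.solve(m["mtx"],[p[0],p[1],1.]); o=m["extrinsics"][:3,3]; return o+d*(z-o[2])/d[2]
def proj(n,X): q=P[n]@np.r_[X,1]; return q[:2]/q[2]
def crop(im,x0,y0,x1,y1,k,f):
    c=cv2.resize(im[y0:y1,x0:x1],None,fx=k,fy=k,interpolation=cv2.INTER_CUBIC)
    for x in range((x0+9)//10*10,x1,10):
        X=int((x-x0+.5)*k); cv2.line(c,(X,0),(X,4 if x%20 else 9),(0,255,255),1)
        if x%20==0: cv2.putText(c,str(x),(X-8,20),0,.35,(0,255,255),1)
    for y in range((y0+9)//10*10,y1,10):
        Y=int((y-y0+.5)*k); cv2.line(c,(0,Y),(4 if y%20 else 9,Y),(0,255,255),1)
        if y%20==0: cv2.putText(c,str(y),(11,Y+4),0,.35,(0,255,255),1)
    if f: cv2.imwrite(f,c)
    return c
E
python3 - <<'E'
from h import *
pts=dict(Apatch=((124,178.5),(186,275.7)),Atip=((129.5,156),(165.4,269.2)),Bpatch=((122.5,225.3),(234.4,295.6)),Btip=((133,204),(215.7,284.6)),Cpatch=((157,221.3),(250.8,267)),Ctip=((162,244.5),(277,278.5)),c1=((163.8,172),(204.1,247)),c2=((205.3,172.5),(229,221)),c3=((198.5,220.8),(270.8,241)))
for k,(a,b) in pts.items():
    X=tri(a,b); print(k,np.round(X*1000,1),"err",np.round(proj("top",X)-a,1),np.round(proj("side",X)-b,1))
for p in [(224.5,117),(288.8,119.7),(287,163),(222,159)]: print("rim",np.round(onz("top",p,.052)*1000))
t=cv2.imread("pics/top0.png"); s=cv2.imread("pics/side0.png")
a=crop(t,285,145,425,255,4,None); b=crop(s,265,125,365,200,5.6,None)
b=cv2.resize(b,(560,420)); 
cv2.imwrite("pics/ct.png",crop(t,285,145,425,255,5.4,None)); cv2.imwrite("pics/cs.png",crop(s,265,125,365,200,7.8,None))
E
```

```text
Apatch [538.3 355.6  44.1] err [-0.1 -0.2] [0.3 0.1]
Atip [605.1 350.1  26.2] err [-0.2 -0.4] [0.5 0.1]
Bpatch [411.7 351.4  44.5] err [-0.1 -0.2] [0.3 0.1]
Btip [472.7 332.5  27.3] err [-0.3 -0.8] [1.  0.2]
Cpatch [424.7 260.7  43.3] err [-0.1 -0.3] [0.4 0.1]
Ctip [363.3 247.7  25.1] err [-0.1 -0.2] [0.3 0. ]
c1 [562.  251.8  35.9] err [-0.4 -0.8] [0.9 0.2]
c2 [563.5 138.3  35.8] err [-0.3 -0.7] [0.8 0.2]
c3 [430.5 151.5  34.2] err [-0.3 -0.7] [0.8 0.1]
rim [716.  89.  52.]
rim [713. -89.  52.]
rim [591. -86.  52.]
rim [597.  92.  52.]
```

View pics/ct.png

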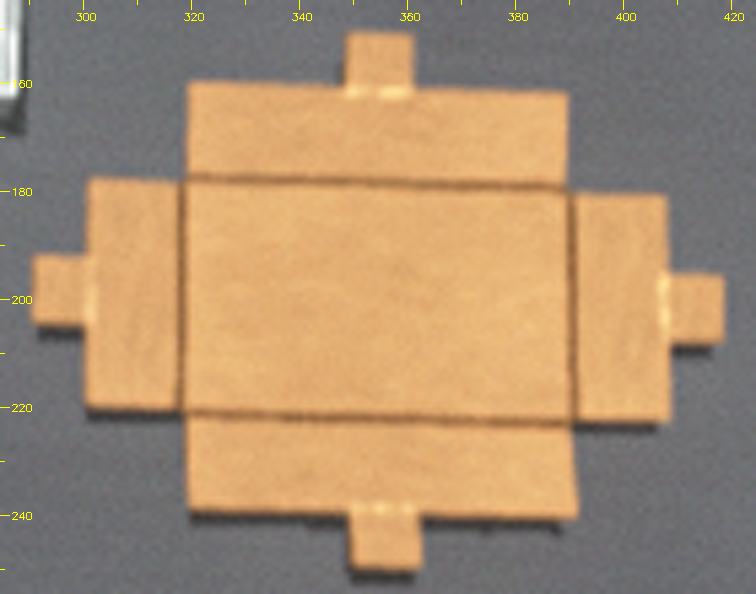

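View pics/cs.png

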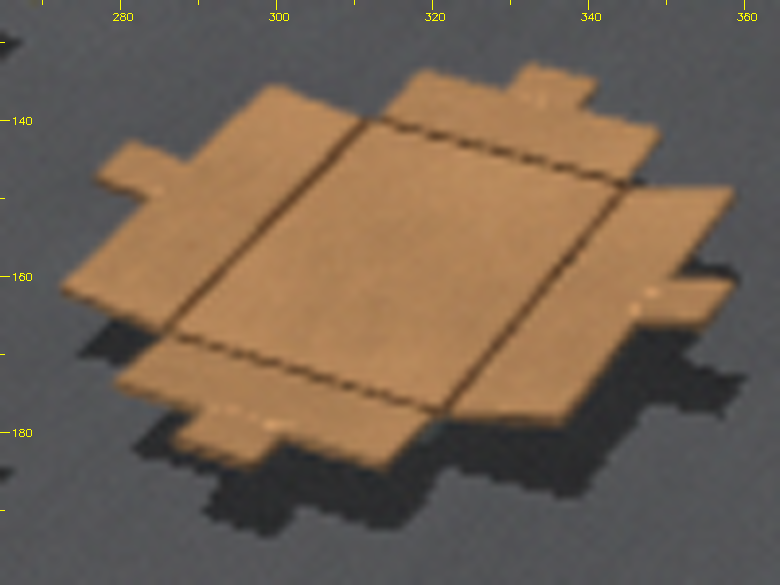

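The crops show all four tabs: in the top view at (295,198), (414,202), (355,156) and (356,245), and in the side view at (294,180), (336,136), (283,146) and (352,163). Triangulating them.

```bash
python3 - <<'E'
from h import *
T=dict(left=((295.4,198.2),(293.9,180.4)),right=((413.6,201.9),(335.7,135.5)),back=((354.9,156.2),(282.6,146.3)),front=((356,244.7),(352.3,163.2)))
for k,(a,b) in T.items(): X=tri(a,b); print(k,np.round(X*1000,1),np.round(proj("side",X)-b,1))
f=[(285+x/5.4-.5,145+y/5.4-.5) for x,y in [(185,176),(569,187),(573,424),(183,411)]]
F=np.array([onz("top",p,.029) for p in f])*1000; print(np.round(F[:,:2]),F.mean(0)); 
for i in range(4): d=F[(i+1)%4]-F[i]; print(np.hypot(*d[:2]),np.degrees(np.arctan2(d[1],d[0])))
E
```

```text
left [ 497.1 -111.1   39. ] [0.3 0. ]
right [ 495.2 -439.1   34.9] [0.1 0. ]
back [ 619.5 -275.3   39.1] [0.4 0.1]
front [ 374.6 -275.2   46.3] [0.4 0. ]
[[ 558. -177.]
 [ 558. -376.]
 [ 435. -376.]
 [ 437. -176.]] [ 497.16381586 -276.30424894   29.        ]
199.3141202956082 -90.1341750175412
122.57382791973617 179.98458143079452
199.72324650295838 89.45755969920695
121.15052687354321 -0.20511384633752974
```

Emit:
drive_tool(
  plan=[
    [[0,0,0],[0,0,0.112],1],
    [[0,0,0],[0,0,0.112],1],
    [[27,-34.5,0],[0,0,0],1],
    [[27,-34.5,0],[0,0,0],1],
    [[27,-34.5,0],[0,0,0],1],
  ],
  newtons=25,
)

```text
t: 0.6
ee_pos: [0.2146, -0.4801, 0.2527]
eef_rot: [-3.14, 0.0, -0.001]
ft_force: [0.7, -0.6, 0.7]
gripper_width: 1.003
grasp_force: 0.0
```

Emit:
drive_tool(
  plan=[
    [[27,-34.5,0],[0,0,0],1],
    [[27,-34.5,0],[0,0,0],1],
    [[27,-34.5,0],[0,0,0],1],
    [[27,-34.5,0],[0,0,0],1],
    [[27,-34.5,0],[0,0,0],1],
  ],
)

```text
t: 1.1
ee_pos: [0.3498, -0.3073, 0.2531]
eef_rot: [-3.141, 0.0, -0.001]
ft_force: [-0.3, 0.1, 0.0]
gripper_width: 0.997
grasp_force: 0.0
```

Emit:
drive_tool(
  plan=[
    [[25,-32.5,20],[0,0,0],1],
    [[0,0,45],[0,0,0],1],
    [[0,0,45],[0,0,0],1],
    [[0,0,45],[0,0,0],1],
    [[0,0,25],[0,0,0],0.3],
  ],
)

```text
t: 1.6
ee_pos: [0.3728, -0.2748, 0.0704]
eef_rot: [-3.139, 0.003, 0.0]
ft_force: [0.1, 0.1, 0.2]
gripper_width: 0.858
grasp_force: 0.0
```

Emit:
drive_tool(
  plan=[
    [[0,0,19],[0,0,0],0.1],
    [[0,0,0],[0,0,0],-0.5],
    [[0,0,0],[0,0,0],-0.5],
    [[0,0,0],[0,0,0],-0.5],
    [[0,0,0],[0,0,0],-0.5],
  ],
)

```text
t: 2.1
ee_pos: [0.3737, -0.2765, 0.0549]
eef_rot: [3.142, 0.001, -0.0]
ft_force: [-4.6, -1.5, -5.3]
gripper_width: 0.386
grasp_force: 28.2
```

```bash
python3 - <<'E'
from h import *
a=arm.snapshot("side"); crop(a,265,90,385,200,5,"pics/s1.png")
s=arm.observe(); print(s["gripper_width"],s["grasp_force"],s["ee_pos"])
E
```

```text
0.385246515568364 28.34565818309784 [ 0.37373524 -0.27649205  0.05489463]
```

View pics/s1.png

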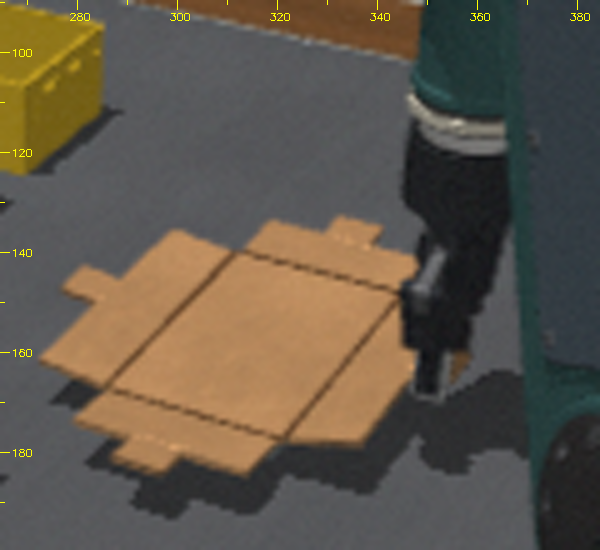

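The side view shows the fingers around the front tab at about (350,160), and the opening of 33 mm matches the tab's width. I'll swing the front wall up.

Emit:
drive_tool(
  plan=[
    [[2.7,0,-10.7],[0,0,0],-0.5],
    [[4.5,0,-10.1],[0,0,0],-0.5],
    [[6.1,0,-9.2],[0,0,0],-0.5],
    [[7.6,0,-8],[0,0,0],-0.5],
    [[8.9,0,-6.5],[0,0,0],-0.5],
  ],
)

```text
t: 2.65
ee_pos: [0.4042, -0.2765, 0.0995]
eef_rot: [3.141, 0.001, 0.0]
ft_force: [-0.7, -2.0, -8.9]
gripper_width: 0.384
grasp_force: 25.7
```

Emit:
drive_tool(
  plan=[
    [[9.9,0,-4.9],[0,0,0],-0.5],
    [[10.6,0,-3.2],[0,0,0],-0.5],
    [[10.9,0,-1.3],[0,0,0],-0.5],
    [[3,0,0],[0,0,0],-0.5],
    [[0,0,0],[0,0,0],-0.5],
  ],
)

```text
t: 3.15
ee_pos: [0.4395, -0.2767, 0.1091]
eef_rot: [3.141, -0.001, 0.0]
ft_force: [-1.9, -0.1, 4.8]
gripper_width: 0.38
grasp_force: 24.4
```

```bash
python3 - <<'E'
from h import *
a=arm.snapshot("side"); crop(a,255,70,375,190,4.5,"pics/s2.png")
s=arm.observe(); print(s["gripper_width"],s["grasp_force"],s["ee_pos"],s["ft_force"])
E
```

```text
0.38377526713264376 24.396229684352875 [ 0.43944939 -0.27668735  0.10906971] [-1.4243165   0.02640606  5.01195746]
```

View pics/s2.png

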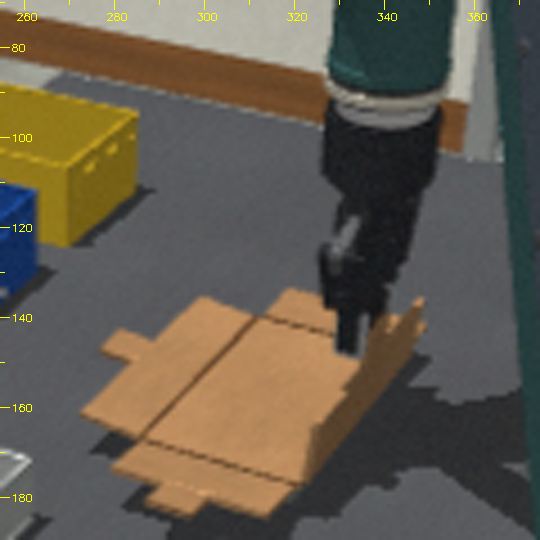

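The front wall stands upright at about (330-350,150). Next is the back wall.

Emit:
drive_tool(
  plan=[
    [[0,0,0],[0,0,0],0.4],
    [[0,0,0],[0,0,0],0.4],
    [[0,0,-40],[0,0,0],0.4],
    [[0,0,-30],[0,0,0],0.4],
    [[45,-1,0],[0,0,0],0.4],
  ],
)

```text
t: 3.7
ee_pos: [0.482, -0.2765, 0.1822]
eef_rot: [3.139, -0.002, -0.003]
ft_force: [0.9, -1.5, -0.2]
gripper_width: 0.704
grasp_force: 0.0
```

Emit:
drive_tool(
  plan=[
    [[45,0,0],[0,0,0],0.4],
    [[45,0,0],[0,0,0],0.4],
    [[45,0,0],[0,0,0],0.4],
    [[0,0,40],[0,0,0],0.4],
    [[0,0,40],[0,0,0],0.4],
  ],
)

```text
t: 4.2
ee_pos: [0.622, -0.2762, 0.0986]
eef_rot: [3.139, -0.005, 0.001]
ft_force: [-0.4, 0.2, -0.2]
gripper_width: 0.699
grasp_force: 0.0
```

Emit:
drive_tool(
  plan=[
    [[0,0,40],[0,0,0],0.2],
    [[0,0,9],[0,0,0],0.2],
    [[0,0,0],[0,0,0],-0.5],
    [[0,0,0],[0,0,0],-0.5],
    [[0,0,0],[0,0,0],-0.5],
  ],
)

```text
t: 4.7
ee_pos: [0.6183, -0.2768, 0.0502]
eef_rot: [3.14, -0.0, -0.0]
ft_force: [-1.2, -5.1, -5.8]
gripper_width: 0.386
grasp_force: 27.9
```

Emit:
drive_tool(
  plan=[
    [[-2.2,0,-11.4],[0,0,0],-0.5],
    [[-4.2,0,-10.8],[0,0,0],-0.5],
    [[-6.1,0,-9.9],[0,0,0],-0.5],
    [[-7.8,0,-8.6],[0,0,0],-0.5],
    [[-9.2,0,-7],[0,0,0],-0.5],
  ],
)

```text
t: 5.2
ee_pos: [0.5901, -0.2767, 0.099]
eef_rot: [3.139, -0.004, -0.0]
ft_force: [3.2, -4.9, -5.2]
gripper_width: 0.376
grasp_force: 25.3
```

Emit:
drive_tool(
  plan=[
    [[-10.3,0,-5.3],[0,0,0],-0.5],
    [[-11.1,0,-3.3],[0,0,0],-0.5],
    [[-11.5,0,-1.3],[0,0,0],-0.5],
    [[-3,0,0],[0,0,0],-0.5],
    [[0,0,0],[0,0,0],-0.5],
  ],
)

```text
t: 5.7
ee_pos: [0.5557, -0.2769, 0.1108]
eef_rot: [3.138, -0.008, -0.001]
ft_force: [2.6, -1.2, 8.9]
gripper_width: 0.347
grasp_force: 25.7
```

```bash
python3 - <<'E'
from h import *
a=arm.snapshot("side"); crop(a,255,70,375,190,5,"pics/s3.png")
s=arm.observe(); print(s["gripper_width"],s["grasp_force"],s["ee_pos"],s["ft_force"])
E
```

```text
0.34477086564286236 26.464696526527405 [ 0.55567994 -0.27686282  0.11081628] [ 0.80907555 -0.84415533  8.90517605]
```

View pics/s3.png

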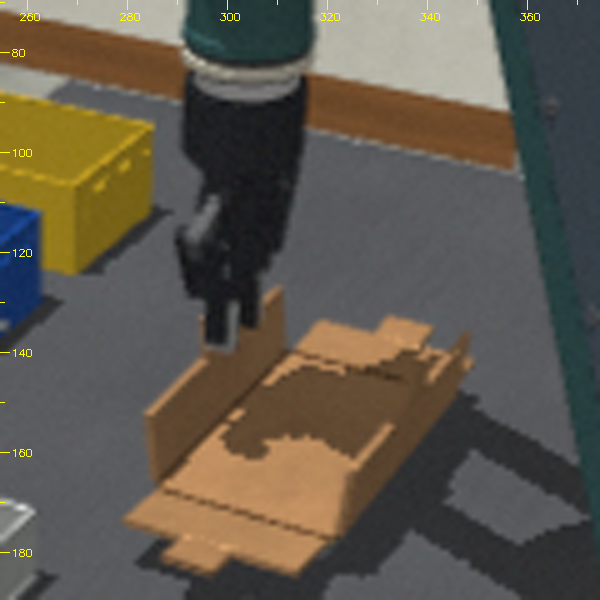

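The side view shows the back wall upright at about (285,140). Next is the right wall: raise, turn 90°, move over.

Emit:
drive_tool(
  plan=[
    [[0,0,0],[0,0,0],0.4],
    [[0,0,0],[0,0,0],0.4],
    [[0,0,-40],[0,0,0],0.4],
    [[0,0,-40],[0,0,0],0.4],
    [[0,0,0],[0,0,-0.141],0.4],
  ],
)

```text
t: 6.25
ee_pos: [0.5557, -0.2769, 0.1926]
eef_rot: [3.136, -0.007, 0.143]
ft_force: [1.4, -1.3, 0.2]
gripper_width: 0.699
grasp_force: 0.0
```

Emit:
drive_tool(
  plan=[
    [[0,0,0],[0,0,-0.143],0.4],
    [[0,0,0],[0,0,-0.143],0.4],
    [[0,0,0],[0,0,-0.143],0.4],
    [[0,0,0],[0,0,-0.143],0.4],
    [[0,0,0],[0,0,-0.143],0.4],
  ],
)

```text
t: 6.75
ee_pos: [0.5524, -0.2749, 0.1868]
eef_rot: [-3.14, -0.0, 0.862]
ft_force: [0.1, 0.5, 0.1]
gripper_width: 0.697
grasp_force: 0.0
```

Emit:
drive_tool(
  plan=[
    [[0,0,0],[0,0,-0.143],0.4],
    [[0,0,0],[0,0,-0.143],0.4],
    [[0,0,0],[0,0,-0.143],0.4],
    [[0,0,0],[0,0,-0.143],0.4],
    [[0,0,0],[0,0,-0.143],0.4],
  ],
)

```text
t: 7.25
ee_pos: [0.5524, -0.2748, 0.1867]
eef_rot: [-3.141, -0.001, 1.577]
ft_force: [0.5, 0.3, -0.5]
gripper_width: 0.701
grasp_force: 0.0
```

Emit:
drive_tool(
  plan=[
    [[-40.5,-15,0],[0,0,0],0.4],
    [[-40.5,-15,0],[0,0,0],0.4],
    [[-40.5,-15,0],[0,0,0],0.4],
    [[-40.5,-15,0],[0,0,0],0.4],
    [[0,0,0],[0,0,0],0.4],
  ],
)

```text
t: 7.75
ee_pos: [0.4909, -0.4424, 0.1869]
eef_rot: [-3.141, 0.002, 1.567]
ft_force: [-0.2, 0.9, -0.5]
gripper_width: 0.699
grasp_force: 0.0
```

Emit:
drive_tool(
  plan=[
    [[2,5,20],[0,0,0],0.4],
    [[0,0,40],[0,0,0],0.4],
    [[0,0,40],[0,0,0],0.2],
    [[0,0,30],[0,0,0],0.2],
    [[0,0,10],[0,0,0],0.2],
  ],
)

```text
t: 8.25
ee_pos: [0.4967, -0.4329, 0.0457]
eef_rot: [-3.138, -0.005, 1.571]
ft_force: [-12.7, 12.8, 60.4]
gripper_width: 0.605
grasp_force: 30.2
```

Emit:
drive_tool(
  plan=[
    [[0,0,0],[0,0,0],-0.5],
    [[0,0,0],[0,0,0],-0.5],
    [[0,0,0],[0,0,0],-0.5],
  ],
)

```text
t: 8.55
ee_pos: [0.4972, -0.435, 0.0493]
eef_rot: [-3.14, -0.0, 1.571]
ft_force: [-7.0, 1.8, 15.3]
gripper_width: 0.371
grasp_force: 26.6
```

```bash
python3 - <<'E'
from h import *
a=crop(arm.snapshot("side"),270,70,370,190,4.3,None); b=crop(arm.snapshot("top"),330,150,440,255,3.3,None)
h=max(a.shape[0],b.shape[0]); z=np.zeros((h,a.shape[1]+b.shape[1],3),np.uint8); z[:a.shape[0],:a.shape[1]]=a; z[:b.shape[0],a.shape[1]:]=b; cv2.imwrite("pics/s4.png",z)
s=arm.observe(); print(s["gripper_width"],s["grasp_force"],s["ee_pos"],s["ft_force"])
E
```

```text
0.37443781651344515 26.535836420953274 [ 0.49723058 -0.43500852  0.04930486] [-6.50498147  1.09034385 14.61921573]
```

View pics/s4.png

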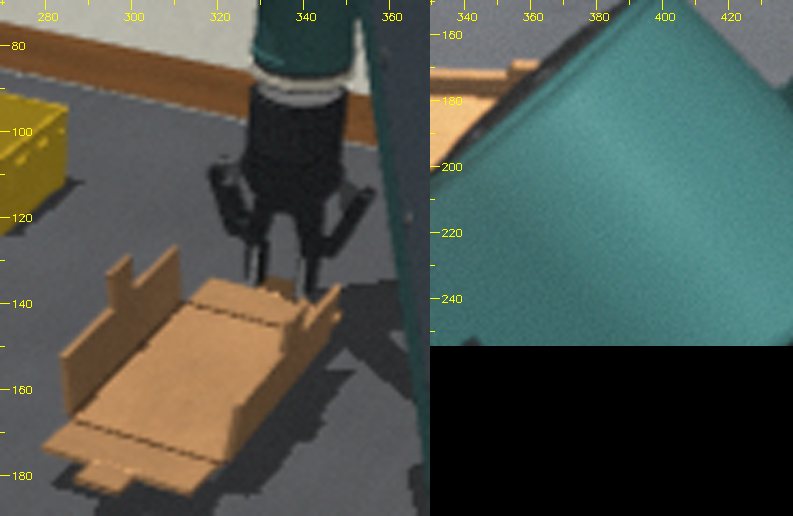

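The side view shows the fingers on the right tab at about (335,137), pressing slightly on the wall. I'll reopen, lift and regrip a little further out.

Emit:
drive_tool(
  plan=[
    [[0,0,0],[0,0,0],0.3],
    [[0,0,0],[0,0,0],0.3],
    [[0,0,-12],[0,0,0],0.3],
    [[0,0,0],[0,0,0],0.3],
  ],
)

```text
t: 9.05
ee_pos: [0.4989, -0.4361, 0.0605]
eef_rot: [3.14, 0.001, 1.571]
ft_force: [-0.2, 0.1, -1.0]
gripper_width: 0.648
grasp_force: 0.0
```

Emit:
drive_tool(
  plan=[
    [[-5,-2.5,0],[0,0,0],0.3],
    [[0,0,6],[0,0,0],0.3],
    [[0,0,5],[0,0,0],0.3],
    [[0,0,0],[0,0,0],0.3],
  ],
)

```text
t: 9.45
ee_pos: [0.4947, -0.4398, 0.0462]
eef_rot: [-3.14, -0.002, 1.571]
ft_force: [0.2, -0.1, 0.4]
gripper_width: 0.653
grasp_force: 0.0
```

Emit:
drive_tool(
  plan=[
    [[0,0,0],[0,0,0],-0.5],
    [[0,0,0],[0,0,0],-0.5],
    [[0,0,0],[0,0,0],-0.5],
    [[0,0,0],[0,0,0],-0.5],
  ],
)

```text
t: 9.85
ee_pos: [0.4966, -0.4405, 0.0479]
eef_rot: [3.14, 0.0, 1.571]
ft_force: [5.6, 1.0, -3.0]
gripper_width: 0.383
grasp_force: 25.1
```

Emit:
drive_tool(
  plan=[
    [[1.5,0,-11.4],[0,0,0],-0.5],
    [[3.5,0,-11],[0,0,0],-0.5],
    [[5.9,0,-10.2],[0,0,0],-0.5],
    [[7.8,0,-8.8],[0,0,0],-0.5],
    [[9.2,0,-7.2],[0,0,0],-0.5],
  ],
)

```text
t: 10.35
ee_pos: [0.4968, -0.4166, 0.0984]
eef_rot: [3.138, 0.008, 1.571]
ft_force: [-0.6, -9.3, 3.7]
gripper_width: 0.361
grasp_force: 24.4
```

Emit:
drive_tool(
  plan=[
    [[10.3,0,-5.5],[0,0,0],-0.5],
    [[11.1,0,-3.3],[0,0,0],-0.5],
    [[11.7,0,-1.3],[0,0,0],-0.5],
    [[4,0,0],[0,0,0],-0.5],
    [[0,0,0],[0,0,0],-0.5],
  ],
)

```text
t: 10.85
ee_pos: [0.4949, -0.3747, 0.1062]
eef_rot: [-3.14, -0.001, 1.571]
ft_force: [-0.9, 0.1, -0.4]
gripper_width: 0.251
grasp_force: 0.0
```

The grip slipped partway up. I'll finish this wall by sweeping it from outside with shut fingers.

Emit:
drive_tool(
  plan=[
    [[0,0,-40],[0,0,0],-1],
    [[0,0,-30],[0,0,0],-1],
    [[-40,0,0],[0,0,0],-1],
    [[-40,0,0],[0,0,0],-1],
    [[0,0,0],[0,0,0],-1],
  ],
)

```text
t: 11.35
ee_pos: [0.4955, -0.461, 0.1764]
eef_rot: [3.14, 0.004, 1.568]
ft_force: [1.0, 0.3, 0.0]
gripper_width: -0.001
grasp_force: 0.0
```

Emit:
drive_tool(
  plan=[
    [[0,0,40],[0,0,0],-1],
    [[0,0,40],[0,0,0],-1],
    [[0,0,14],[0,0,0],-1],
    [[0,0,0],[0,0,0],-1],
  ],
)

```text
t: 11.75
ee_pos: [0.4938, -0.4534, 0.0794]
eef_rot: [-3.137, -0.005, 1.571]
ft_force: [-0.4, -0.1, 0.8]
gripper_width: 0.0
grasp_force: 0.0
```

Emit:
drive_tool(
  plan=[
    [[0,0,10],[0,0,0],-1],
    [[12,0,0],[0,0,0],-1],
    [[12,0,0],[0,0,0],-1],
    [[12,0,0],[0,0,0],-1],
  ],
)

```text
t: 12.15
ee_pos: [0.496, -0.419, 0.0738]
eef_rot: [3.14, 0.002, 1.571]
ft_force: [0.2, -3.5, 0.6]
gripper_width: 0.0
grasp_force: 0.0
```

Emit:
drive_tool(
  plan=[
    [[10,0,0],[0,0,0],-1],
    [[8,0,0],[0,0,0],-1],
    [[7,0,0],[0,0,0],-1],
    [[0,0,0],[0,0,0],-1],
  ],
)

```text
t: 12.55
ee_pos: [0.496, -0.3945, 0.0731]
eef_rot: [3.141, 0.002, 1.571]
ft_force: [-0.2, -2.9, 0.7]
gripper_width: 0.004
grasp_force: 0.0
```

Emit:
drive_tool(
  plan=[
    [[3,0,0],[0,0,0],-1],
    [[0,0,0],[0,0,0],-1],
  ],
)

```text
t: 12.75
ee_pos: [0.4961, -0.3944, 0.0732]
eef_rot: [3.14, 0.005, 1.571]
ft_force: [-1.9, -11.1, 0.5]
gripper_width: -0.002
grasp_force: 0.0
```

Emit:
drive_tool(
  plan=[
    [[3,0,0],[0,0,0],-1],
    [[0,0,0],[0,0,0],-1],
  ],
)

```text
t: 12.95
ee_pos: [0.4962, -0.3942, 0.0733]
eef_rot: [3.139, 0.009, 1.572]
ft_force: [-4.2, -19.1, -4.0]
gripper_width: 0.002
grasp_force: 0.0
```

The right wall is at its stop, so it is upright. On to the left wall.

Emit:
drive_tool(
  plan=[
    [[-25,0,0],[0,0,0],-1],
    [[0,0,-40],[0,0,0],-1],
    [[0,0,-40],[0,0,0],-1],
    [[0,0,-30],[0,0,0],0.3],
    [[43,0,0],[0,0,0],0.3],
  ],
)

```text
t: 13.45
ee_pos: [0.4985, -0.3763, 0.1874]
eef_rot: [3.133, 0.008, 1.567]
ft_force: [-0.0, 0.7, -0.4]
gripper_width: 0.334
grasp_force: 0.0
```

Emit:
drive_tool(
  plan=[
    [[43,0,0],[0,0,0],0.3],
    [[43,0,0],[0,0,0],0.3],
    [[43,0,0],[0,0,0],0.3],
    [[43,0,0],[0,0,0],0.3],
    [[43,0,0],[0,0,0],0.3],
  ],
)

```text
t: 13.95
ee_pos: [0.4943, -0.153, 0.1821]
eef_rot: [-3.14, -0.002, 1.57]
ft_force: [0.4, 0.5, 0.1]
gripper_width: 0.647
grasp_force: 0.0
```

Emit:
drive_tool(
  plan=[
    [[43,0,0],[0,0,0],0.3],
    [[0,0,0],[0,0,0],0.3],
  ],
)

```text
t: 14.15
ee_pos: [0.4931, -0.1069, 0.1818]
eef_rot: [-3.138, -0.004, 1.575]
ft_force: [-0.6, -0.4, -0.5]
gripper_width: 0.647
grasp_force: 0.0
```

Emit:
drive_tool(
  plan=[
    [[-3,3.5,40],[0,0,0],0.3],
    [[0,0,40],[0,0,0],0.3],
    [[0,0,34],[0,0,0],0.3],
    [[0,0,0],[0,0,0],0.3],
  ],
)

```text
t: 14.55
ee_pos: [0.4951, -0.1144, 0.0647]
eef_rot: [-3.133, -0.004, 1.57]
ft_force: [-1.2, 0.6, 0.1]
gripper_width: 0.649
grasp_force: 0.0
```

Emit:
drive_tool(
  plan=[
    [[3.5,1,8],[0,0,0],0.3],
    [[0,0,10],[0,0,0],0.3],
    [[0,0,0],[0,0,0],0.3],
  ],
)

```text
t: 14.85
ee_pos: [0.5003, -0.1121, 0.0506]
eef_rot: [3.141, -0.0, 1.571]
ft_force: [0.2, -0.5, -0.3]
gripper_width: 0.648
grasp_force: 0.0
```

Emit:
drive_tool(
  plan=[
    [[0,0,0],[0,0,0],-0.5],
    [[0,0,0],[0,0,0],-0.5],
    [[0,0,0],[0,0,0],-0.5],
    [[0,0,0],[0,0,0],-0.5],
  ],
  newtons=35,
)

```text
t: 15.25
ee_pos: [0.4978, -0.1119, 0.0508]
eef_rot: [-3.138, -0.0, 1.572]
ft_force: [-5.0, -2.3, 1.6]
gripper_width: 0.38
grasp_force: 35.9
```

Grasped without pressing. Swinging it up with tool x negative.

Emit:
drive_tool(
  plan=[
    [[-2.2,0,-10.9],[0,0,0],-0.5],
    [[-4.2,0,-10.3],[0,0,0],-0.5],
    [[-6.1,0,-9.4],[0,0,0],-0.5],
    [[-7.8,0,-8.1],[0,0,0],-0.5],
    [[-9.2,0,-6.5],[0,0,0],-0.5],
  ],
)

```text
t: 15.75
ee_pos: [0.4977, -0.1397, 0.0967]
eef_rot: [-3.138, -0.004, 1.57]
ft_force: [-5.8, 11.9, 5.5]
gripper_width: 0.369
grasp_force: 34.2
```

Emit:
drive_tool(
  plan=[
    [[-10.3,0,-4.8],[0,0,0],-0.5],
    [[-11.1,0,-2.8],[0,0,0],-0.5],
    [[-11.5,0,-0.8],[0,0,0],-0.5],
    [[-3,0,0],[0,0,0],-0.5],
    [[0,0,0],[0,0,0],-0.5],
  ],
)

```text
t: 16.25
ee_pos: [0.5019, -0.1788, 0.1058]
eef_rot: [3.137, 0.002, 1.57]
ft_force: [-0.4, 0.3, -0.3]
gripper_width: 0.249
grasp_force: 0.0
```

It slipped near the end, so I'll finish with the same sweep.

Emit:
drive_tool(
  plan=[
    [[0,0,-40],[0,0,0],-1],
    [[0,0,-30],[0,0,0],-1],
    [[42,0,0],[0,0,0],-1],
    [[42,0,0],[0,0,0],-1],
    [[0,0,0],[0,0,0],-1],
  ],
)

```text
t: 16.75
ee_pos: [0.4997, -0.0894, 0.1748]
eef_rot: [3.141, -0.002, 1.574]
ft_force: [-0.2, 0.6, -0.6]
gripper_width: 0.001
grasp_force: 0.0
```

Emit:
drive_tool(
  plan=[
    [[0,0,40],[0,0,0],-1],
    [[0,0,40],[0,0,0],-1],
    [[0,0,23],[0,0,0],-1],
    [[0,0,0],[0,0,0],-1],
  ],
)

```text
t: 17.15
ee_pos: [0.4983, -0.0931, 0.0687]
eef_rot: [-3.137, -0.002, 1.571]
ft_force: [-0.1, -0.5, -0.2]
gripper_width: -0.0
grasp_force: 0.0
```

Emit:
drive_tool(
  plan=[
    [[-12,0,0],[0,0,0],-1],
    [[-12,0,0],[0,0,0],-1],
    [[-12,0,0],[0,0,0],-1],
    [[-10,0,0],[0,0,0],-1],
    [[-7,0,0],[0,0,0],-1],
  ],
)

```text
t: 17.65
ee_pos: [0.5003, -0.1476, 0.0719]
eef_rot: [3.14, -0.0, 1.569]
ft_force: [0.2, 3.8, 0.5]
gripper_width: -0.001
grasp_force: 0.0
```

Emit:
drive_tool(
  plan=[
    [[-8,0,0],[0,0,0],-1],
    [[-4,0,0],[0,0,0],-1],
    [[-2,0,0],[0,0,0],-1],
    [[0,0,0],[0,0,0],-1],
  ],
)

```text
t: 18.05
ee_pos: [0.4996, -0.1592, 0.071]
eef_rot: [-3.141, -0.003, 1.57]
ft_force: [0.7, 8.6, 3.5]
gripper_width: 0.0
grasp_force: 0.0
```

The left wall has reached its stop too. I'll back off, rise and check all walls.

Emit:
drive_tool(
  plan=[
    [[20,0,0],[0,0,0],-1],
    [[0,0,-40],[0,0,0],0.2],
    [[0,0,-40],[0,0,0],0.2],
    [[40,10,-20],[0,0,0],0.2],
    [[40,10,0],[0,0,0],0.2],
  ],
)

```text
t: 18.55
ee_pos: [0.5229, -0.0614, 0.1747]
eef_rot: [3.134, 0.003, 1.568]
ft_force: [1.6, -0.5, -1.6]
gripper_width: 0.602
grasp_force: 0.0
```

```bash
cat >> h.py <<'E'
def pair(f,ks=2.2,tb=(95,105,430,255),sb=(140,100,380,325)):
    t=arm.snapshot("top"); s=arm.snapshot("side")
    cv2.imwrite("pics/last_top.png",t); cv2.imwrite("pics/last_side.png",s)
    a=crop(t,*tb,2.3,None); b=crop(s,*sb,1.6,None)
    w=max(a.shape[1],b.shape[1]); z=np.zeros((min(600,a.shape[0]+b.shape[0]),w,3),np.uint8)
    z[:a.shape[0],:a.shape[1]]=a; h=min(b.shape[0],z.shape[0]-a.shape[0]); z[a.shape[0]:a.shape[0]+h,:b.shape[1]]=b[:h]; cv2.imwrite(f,z)
E
python3 -c "
from h import *
pair('pics/p1.png',sb=(150,110,380,260))
print(arm.observe()['ee_pos'])"
```

```text
[ 0.52131531 -0.05731962  0.17220907]
```

View pics/p1.png

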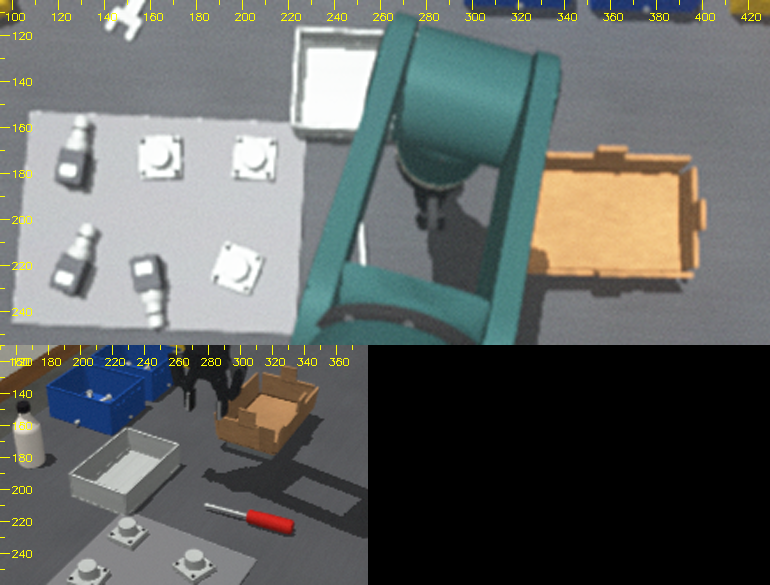

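All four walls stand upright (carton at (270,150) in the side view and (365,200) in the top view), and the parts have not moved. Now cap2.

Emit:
drive_tool(
  plan=[
    [[39,8.5,0],[0,0,0],0.2],
    [[39,8.5,0],[0,0,0],0.2],
    [[39,8.5,0],[0,0,0],0.2],
    [[39,8.5,0],[0,0,0],0.2],
    [[39,8.5,0],[0,0,0],0.2],
  ],
  newtons=50,
)

```text
t: 19.15
ee_pos: [0.5627, 0.1352, 0.1707]
eef_rot: [-3.141, 0.001, 1.571]
ft_force: [0.5, -1.1, 0.6]
gripper_width: 0.6
grasp_force: 0.0
```

Emit:
drive_tool(
  plan=[
    [[0,0,40],[0,0,0],0.2],
    [[0,0,40],[0,0,0],0.2],
    [[0,0,0],[0,0,0],0.2],
    [[0,0,0],[0,0,0],0.2],
  ],
)

```text
t: 19.55
ee_pos: [0.5619, 0.1338, 0.0907]
eef_rot: [-3.139, 0.001, 1.571]
ft_force: [-0.2, -0.0, 0.0]
gripper_width: 0.602
grasp_force: 0.0
```

Emit:
drive_tool(
  plan=[
    [[4,1,25],[0,0,0],0.2],
    [[0,0,25],[0,0,0],0.2],
    [[0,0,0],[0,0,0],-0.6],
    [[0,0,0],[0,0,0],-0.6],
    [[0,0,0],[0,0,0],-0.6],
  ],
)

```text
t: 20.05
ee_pos: [0.5648, 0.1384, 0.043]
eef_rot: [3.139, -0.0, 1.57]
ft_force: [0.2, -0.3, -2.6]
gripper_width: 0.33
grasp_force: 49.4
```

Emit:
drive_tool(
  plan=[
    [[0,0,0],[0,0,0],-0.6],
    [[0,0,-30],[0,0,0],-0.6],
    [[0,0,-40],[0,0,0],-0.6],
    [[0,0,-40],[0,0,0],-0.6],
  ],
)

```text
t: 20.45
ee_pos: [0.5631, 0.1384, 0.1527]
eef_rot: [-3.141, 0.0, 1.571]
ft_force: [1.0, 0.1, -1.8]
gripper_width: 0.33
grasp_force: 49.8
```

Emit:
drive_tool(
  plan=[
    [[-38.5,18,0],[0,0,0],-0.6],
    [[-38.5,18,0],[0,0,0],-0.6],
    [[-38.5,18,0],[0,0,0],-0.6],
    [[-38.5,18,0],[0,0,0],-0.6],
    [[-38.5,18,0],[0,0,0],-0.6],
  ],
)

```text
t: 20.95
ee_pos: [0.654, -0.0556, 0.1521]
eef_rot: [3.141, 0.0, 1.571]
ft_force: [1.0, 0.5, -1.8]
gripper_width: 0.323
grasp_force: 50.2
```

Emit:
drive_tool(
  plan=[
    [[0,0,0],[0,0,0],-0.6],
    [[0,0,40],[0,0,0],-0.6],
    [[0,0,40],[0,0,0],-0.6],
    [[0,0,20],[0,0,0],-0.6],
    [[0,0,0],[0,0,0],-0.6],
  ],
)

```text
t: 21.45
ee_pos: [0.6504, -0.053, 0.0482]
eef_rot: [-3.135, -0.002, 1.571]
ft_force: [-0.7, -0.1, -2.3]
gripper_width: 0.329
grasp_force: 50.1
```

Emit:
drive_tool(
  plan=[
    [[0,0,4],[0,0,0],-0.6],
    [[0,0,0],[0,0,0],0],
    [[0,0,0],[0,0,0],0],
    [[0,0,-40],[0,0,0],0],
    [[0,0,-40],[0,0,0],0.2],
  ],
)

```text
t: 21.95
ee_pos: [0.6532, -0.0538, 0.1284]
eef_rot: [-3.141, -0.0, 1.571]
ft_force: [0.1, 0.1, 0.5]
gripper_width: 0.599
grasp_force: 0.0
```

Emit:
drive_tool(
  plan=[
    [[0,0,-40],[0,0,0],0.2],
    [[43.5,-12.5,0],[0,0,0],0.2],
    [[43.5,-12.5,0],[0,0,0],0.2],
    [[43.5,-12.5,0],[0,0,0],0.2],
    [[43.5,-12.5,0],[0,0,0],0.2],
  ],
)

```text
t: 22.45
ee_pos: [0.6038, 0.1215, 0.1692]
eef_rot: [3.138, -0.001, 1.57]
ft_force: [-0.2, 0.5, -0.2]
gripper_width: 0.6
grasp_force: 0.0
```

Emit:
drive_tool(
  plan=[
    [[43.5,-12.5,0],[0,0,0],0.2],
    [[43.5,-12.5,0],[0,0,0],0.2],
    [[43.5,-12.5,0],[0,0,0],0.2],
    [[0,0,40],[0,0,0],0.2],
    [[0,0,0],[0,0,0],0.2],
  ],
)

```text
t: 22.95
ee_pos: [0.5631, 0.2512, 0.1251]
eef_rot: [-3.137, 0.001, 1.574]
ft_force: [-1.3, -0.7, -0.7]
gripper_width: 0.601
grasp_force: 0.0
```

```bash
cat > chk.py <<'E'
from h import *
R=dict(cap1=((163.8,174),(206,254)),cap2=((205,174),(230,226)),cap3=((198.5,222),(272,247)),A=((126,170),(178,275)),B=((127,217),(230,292)),C=((159,230),(262,272)))
for n,i in(("top",0),("side",1)):
    z=cv2.imread(f"pics/{n}0.png").astype(float); c=arm.snapshot(n).astype(float); cv2.imwrite(f"pics/last_{n}.png",c)
    print(n,{k:round(float(np.abs(z-c)[int(v[i][1])-13:int(v[i][1])+14,int(v[i][0])-13:int(v[i][0])+14].mean()),1) for k,v in R.items()})
E
python3 chk.py
```

```text
top {'cap1': 79.7, 'cap2': 31.8, 'cap3': 36.1, 'A': 32.3, 'B': 83.0, 'C': 65.1}
side {'cap1': 19.8, 'cap2': 26.5, 'cap3': 29.4, 'A': 12.0, 'B': 12.3, 'C': 21.4}[ WARN:0@0.540] global loadsave.cpp:1063 imwrite_ Unsupported depth image for selected encoder is fallbacked to CV_8U.
```

```bash
cat > chk.py <<'E'
from h import *
R=dict(cap1=((163.8,174),(206,254)),cap2=((205,174),(230,226)),cap3=((198.5,222),(272,247)),A=((126,170),(178,275)),B=((127,217),(230,292)),C=((159,230),(262,272)))
for n,i in(("top",0),("side",1)):
    z=cv2.imread(f"pics/{n}0.png"); c=arm.snapshot(n); cv2.imwrite(f"pics/last_{n}.png",c); o={}
    for k,v in R.items():
        x,y=map(int,v[i]); T=z[y-13:y+14,x-13:x+14]; m=cv2.matchTemplate(c[y-40:y+41,x-40:x+41],T,cv2.TM_CCOEFF_NORMED); _,s,_,p=cv2.minMaxLoc(m); o[k]=(p[0]-27,p[1]-27,round(s,2))
    print(n,o)
E
python3 chk.py
```

```text
top {'cap1': (5, -8, 0.45), 'cap2': (13, 7, 0.4), 'cap3': (0, 1, 0.57), 'A': (0, 0, 0.68), 'B': (-6, -18, 0.37), 'C': (-16, -6, 0.41)}
side {'cap1': (0, 0, 0.8), 'cap2': (-25, 27, 0.65), 'cap3': (0, 0, 0.68), 'A': (0, 0, 1.0), 'B': (0, 0, 1.0), 'C': (0, 0, 0.79)}
```

No part has moved, so I'll grasp cap1.

Emit:
drive_tool(
  plan=[
    [[0,0,40],[0,0,0],0.2],
    [[0,0,28],[0,0,0],0.2],
    [[0,-1,14],[0,0,0],0.2],
    [[0,0,0],[0,0,0],-0.6],
    [[0,0,0],[0,0,0],-0.6],
  ],
)

```text
t: 23.65
ee_pos: [0.5658, 0.2502, 0.0463]
eef_rot: [3.141, -0.0, 1.57]
ft_force: [0.2, 0.0, -2.5]
gripper_width: 0.325
grasp_force: 49.4
```

Emit:
drive_tool(
  plan=[
    [[0,0,0],[0,0,0],-0.6],
    [[0,0,0],[0,0,0],-0.6],
    [[0,0,-30],[0,0,0],-0.6],
    [[0,0,-40],[0,0,0],-0.6],
    [[0,0,-40],[0,0,0],-0.6],
  ],
)

```text
t: 24.15
ee_pos: [0.5646, 0.2505, 0.1566]
eef_rot: [-3.141, 0.0, 1.571]
ft_force: [0.8, 1.1, -2.4]
gripper_width: 0.324
grasp_force: 49.7
```

Emit:
drive_tool(
  plan=[
    [[-41.5,15,0],[0,0,0],-0.6],
    [[-41.5,15,0],[0,0,0],-0.6],
    [[-41.5,15,0],[0,0,0],-0.6],
    [[-41.5,15,0],[0,0,0],-0.6],
    [[-41.5,15,0],[0,0,0],-0.6],
  ],
)

```text
t: 24.65
ee_pos: [0.6406, 0.0415, 0.156]
eef_rot: [3.14, -0.0, 1.571]
ft_force: [0.1, 1.4, -2.0]
gripper_width: 0.324
grasp_force: 50.1
```

Emit:
drive_tool(
  plan=[
    [[-41.5,15,0],[0,0,0],-0.6],
    [[0,0,0],[0,0,0],-0.6],
    [[0,0,40],[0,0,0],-0.6],
    [[0,0,40],[0,0,0],-0.6],
    [[0,0,20],[0,0,0],-0.6],
  ],
)

```text
t: 25.15
ee_pos: [0.6528, 0.0021, 0.0525]
eef_rot: [-3.138, -0.001, 1.571]
ft_force: [-1.2, 0.4, -2.4]
gripper_width: 0.325
grasp_force: 50.0
```

Emit:
drive_tool(
  plan=[
    [[0,0,5],[0,0,0],-0.6],
    [[0,0,0],[0,0,0],-0.6],
  ],
)

```text
t: 25.35
ee_pos: [0.6547, 0.002, 0.05]
eef_rot: [-3.141, -0.0, 1.571]
ft_force: [0.4, 1.1, -2.4]
gripper_width: 0.325
grasp_force: 50.0
```

Emit:
drive_tool(
  plan=[
    [[0,0,3],[0,0,0],-0.6],
    [[0,0,0],[0,0,0],0],
    [[0,0,0],[0,0,0],0],
    [[0,0,-40],[0,0,0],0],
    [[0,0,-40],[0,0,0],0.2],
  ],
)

```text
t: 25.85
ee_pos: [0.6543, 0.0016, 0.1278]
eef_rot: [-3.14, -0.0, 1.571]
ft_force: [1.4, -1.4, 0.5]
gripper_width: 0.601
grasp_force: 0.0
```

Emit:
drive_tool(
  plan=[
    [[0,0,-40],[0,0,0],0.2],
    [[25,-37.5,0],[0,0,0],0.2],
    [[25,-37.5,0],[0,0,0],0.2],
    [[25,-37.5,0],[0,0,0],0.2],
    [[25,-37.5,0],[0,0,0],0.2],
  ],
)

```text
t: 26.35
ee_pos: [0.5041, 0.1022, 0.1684]
eef_rot: [3.139, -0.0, 1.57]
ft_force: [0.1, 1.0, 0.3]
gripper_width: 0.601
grasp_force: 0.0
```

Emit:
drive_tool(
  plan=[
    [[25,-37.5,0],[0,0,0],0.2],
    [[25,-37.5,0],[0,0,0],0.2],
    [[0,0,40],[0,0,0],0.2],
    [[0,0,0],[0,0,0],0.2],
  ],
)

```text
t: 26.75
ee_pos: [0.427, 0.1517, 0.1257]
eef_rot: [-3.138, 0.001, 1.573]
ft_force: [-0.3, -0.2, -1.2]
gripper_width: 0.6
grasp_force: 0.0
```

```bash
python3 chk.py
```

```text
top {'cap1': (13, 27, 0.52), 'cap2': (-27, 26, 0.56), 'cap3': (-22, 19, 0.58), 'A': (0, 0, 0.95), 'B': (-11, 0, 0.42), 'C': (0, 0, 0.45)}
side {'cap1': (-24, 19, 0.36), 'cap2': (0, 0, 0.55), 'cap3': (0, 0, 0.81), 'A': (0, 0, 1.0), 'B': (0, 0, 1.0), 'C': (0, 0, 1.0)}
```

Emit:
drive_tool(
  plan=[
    [[0,2,40],[0,0,0],0.2],
    [[0,0,28],[0,0,0],0.2],
    [[0,0,14],[0,0,0],0.2],
    [[0,0,0],[0,0,0],-0.6],
    [[0,0,0],[0,0,0],-0.6],
  ],
)

```text
t: 27.35
ee_pos: [0.4334, 0.1512, 0.0461]
eef_rot: [3.141, -0.0, 1.57]
ft_force: [-0.3, -0.1, -3.4]
gripper_width: 0.323
grasp_force: 49.4
```

Emit:
drive_tool(
  plan=[
    [[0,0,0],[0,0,0],-0.6],
    [[0,0,0],[0,0,0],-0.6],
    [[0,0,-30],[0,0,0],-0.6],
    [[0,0,-40],[0,0,0],-0.6],
    [[0,0,-40],[0,0,0],-0.6],
  ],
)

```text
t: 27.85
ee_pos: [0.4315, 0.1514, 0.1567]
eef_rot: [-3.141, 0.0, 1.571]
ft_force: [1.0, 0.2, -3.0]
gripper_width: 0.324
grasp_force: 50.2
```

Emit:
drive_tool(
  plan=[
    [[-16,37,0],[0,0,0],-0.6],
    [[-16,37,0],[0,0,0],-0.6],
    [[-16,37,0],[0,0,0],-0.6],
    [[-16,37,0],[0,0,0],-0.6],
    [[-16,37,0],[0,0,0],-0.6],
  ],
)

```text
t: 28.35
ee_pos: [0.6182, 0.0707, 0.1559]
eef_rot: [3.141, -0.0, 1.571]
ft_force: [0.6, -0.3, -2.6]
gripper_width: 0.325
grasp_force: 50.5
```

Emit:
drive_tool(
  plan=[
    [[-16,37,0],[0,0,0],-0.6],
    [[0,0,0],[0,0,-0.149],-0.6],
    [[0,0,20],[0,0,-0.149],-0.6],
    [[0,0,40],[0,0,0],-0.6],
    [[0,0,35],[0,0,0],-0.6],
  ],
)

```text
t: 28.85
ee_pos: [0.6544, 0.0554, 0.06]
eef_rot: [3.14, 0.0, 1.869]
ft_force: [0.7, 0.5, -2.9]
gripper_width: 0.328
grasp_force: 50.7
```

Emit:
drive_tool(
  plan=[
    [[0,0,8],[0,0,0],-0.6],
    [[0,0,0],[0,0,0],-0.6],
  ],
)

```text
t: 29.05
ee_pos: [0.6527, 0.0555, 0.0511]
eef_rot: [-3.139, -0.001, 1.869]
ft_force: [1.1, -0.1, -2.8]
gripper_width: 0.328
grasp_force: 50.5
```

Emit:
drive_tool(
  plan=[
    [[0,0,3],[0,0,0],-0.6],
    [[0,0,0],[0,0,0],0],
    [[0,0,0],[0,0,0],0],
    [[0,0,-40],[0,0,0],0],
    [[0,0,-40],[0,0,0],0.2],
  ],
)

```text
t: 29.55
ee_pos: [0.6535, 0.0555, 0.1302]
eef_rot: [-3.141, -0.001, 1.869]
ft_force: [1.4, -0.3, 0.8]
gripper_width: 0.598
grasp_force: 0.0
```

Emit:
drive_tool(
  plan=[
    [[0,0,-40],[0,0,-0.149],0.2],
    [[0,0,0],[0,0,-0.149],0.2],
    [[0,0,0],[0,0,-0.149],0.2],
    [[0,0,0],[0,0,-0.149],0.2],
    [[0,0,0],[0,0,-0.149],0.2],
  ],
)

```text
t: 30.05
ee_pos: [0.6547, 0.0555, 0.171]
eef_rot: [3.14, 0.002, 2.62]
ft_force: [0.9, 0.3, -0.6]
gripper_width: 0.601
grasp_force: 0.0
```

Emit:
drive_tool(
  plan=[
    [[0,0,0],[0,0,-0.149],0.2],
    [[0,0,0],[0,0,-0.149],0.2],
    [[0,0,0],[0,0,-0.149],0.2],
    [[19.5,41.5,0],[0,0,0],0.2],
    [[19.5,41.5,0],[0,0,0],0.2],
  ],
)

```text
t: 30.55
ee_pos: [0.6228, 0.1414, 0.1708]
eef_rot: [3.141, 0.003, 3.058]
ft_force: [0.2, 1.2, 0.5]
gripper_width: 0.603
grasp_force: 0.0
```

Emit:
drive_tool(
  plan=[
    [[19.5,41.5,0],[0,0,0],0.2],
    [[19.5,41.5,0],[0,0,0],0.2],
    [[19.5,41.5,0],[0,0,0],0.2],
    [[19.5,41.5,0],[0,0,0],0.2],
    [[0,0,0],[0,0,0],0.2],
  ],
)

```text
t: 31.05
ee_pos: [0.5556, 0.3186, 0.1708]
eef_rot: [3.138, 0.001, 3.066]
ft_force: [0.7, 0.1, 0.5]
gripper_width: 0.602
grasp_force: 0.0
```

```bash
python3 chk.py
```

```text
top {'cap1': (-16, 2, 0.4), 'cap2': (-27, 6, 0.36), 'cap3': (22, 20, 0.52), 'A': (24, 13, 0.35), 'B': (21, -27, 0.31), 'C': (0, 0, 0.61)}
side {'cap1': (-24, 19, 0.36), 'cap2': (0, 0, 0.55), 'cap3': (18, 25, 0.35), 'A': (0, 0, 1.0), 'B': (0, 0, 0.85), 'C': (0, 0, 0.64)}
```

Emit:
drive_tool(
  plan=[
    [[17,35.5,0],[0,0,0],0.2],
    [[0,0,40],[0,0,0],0.2],
    [[0,0,40],[0,0,0],0.2],
    [[0,0,0],[0,0,0],0.2],
  ],
)

```text
t: 31.55
ee_pos: [0.5406, 0.3467, 0.0848]
eef_rot: [-3.136, -0.008, 3.059]
ft_force: [-1.7, -0.5, -0.6]
gripper_width: 0.605
grasp_force: 0.0
```

Emit:
drive_tool(
  plan=[
    [[0,6,0],[0,0,0],0.3],
    [[0,0,0],[0,0,0],0.3],
  ],
)

```text
t: 31.75
ee_pos: [0.5462, 0.3566, 0.0916]
eef_rot: [3.139, 0.004, 3.06]
ft_force: [-0.3, 0.4, 0.2]
gripper_width: 0.652
grasp_force: 0.0
```

Emit:
drive_tool(
  plan=[
    [[3,0,25],[0,0,0],0.3],
    [[0,0,28],[0,0,0],0.3],
    [[0,0,0],[0,0,0],0.3],
    [[0,0,0],[0,0,0],-0.6],
    [[0,0,0],[0,0,0],-0.6],
  ],
)

```text
t: 32.25
ee_pos: [0.5427, 0.3567, 0.0388]
eef_rot: [3.14, 0.003, 3.061]
ft_force: [1.4, 0.0, -2.8]
gripper_width: 0.366
grasp_force: 49.6
```

Emit:
drive_tool(
  plan=[
    [[0,0,0],[0,0,0],-0.6],
    [[0,0,0],[0,0,0],-0.6],
    [[0,0,-30],[0,0,0],-0.6],
    [[0,0,-40],[0,0,0],-0.6],
    [[0,0,-40],[0,0,0],-0.6],
  ],
)

```text
t: 32.75
ee_pos: [0.5404, 0.3559, 0.1475]
eef_rot: [-3.141, -0.001, 3.061]
ft_force: [-0.2, 0.1, -2.5]
gripper_width: 0.365
grasp_force: 50.2
```

Emit:
drive_tool(
  plan=[
    [[0,0,-40],[0,0,-0.08],-0.6],
    [[4,-45,0],[0,0,0],-0.6],
    [[4,-45,0],[0,0,0],-0.6],
    [[4,-45,0],[0,0,0],-0.6],
    [[4,-45,0],[0,0,0],-0.6],
  ],
)

```text
t: 33.25
ee_pos: [0.5243, 0.1747, 0.187]
eef_rot: [3.141, 0.001, 3.142]
ft_force: [0.6, -0.9, -3.1]
gripper_width: 0.367
grasp_force: 50.3
```

Emit:
drive_tool(
  plan=[
    [[4,-45,0],[0,0,0],-0.6],
    [[4,-45,0],[0,0,0],-0.6],
    [[4,-45,0],[0,0,0],-0.6],
    [[4,-45,0],[0,0,0],-0.6],
    [[4,-45,0],[0,0,0],-0.6],
  ],
)

```text
t: 33.75
ee_pos: [0.5042, -0.0505, 0.187]
eef_rot: [-3.141, 0.001, 3.141]
ft_force: [1.0, -0.6, -3.1]
gripper_width: 0.365
grasp_force: 50.3
```

Emit:
drive_tool(
  plan=[
    [[4,-45,0],[0,0,0],-0.6],
    [[4,-45,0],[0,0,0],-0.6],
    [[4,-45,0],[0,0,0],-0.6],
    [[4,-45,0],[0,0,0],-0.6],
    [[0,0,0],[0,0,0],-0.6],
  ],
)

```text
t: 34.25
ee_pos: [0.489, -0.2349, 0.1873]
eef_rot: [-3.137, 0.003, 3.136]
ft_force: [0.8, 1.1, -1.3]
gripper_width: 0.367
grasp_force: 50.6
```

Emit:
drive_tool(
  plan=[
    [[2,-44,0],[0,0,0],-0.6],
    [[0,0,0],[0,0,0],-0.6],
    [[0,0,0],[0,0,0],-0.6],
  ],
)

```text
t: 34.55
ee_pos: [0.4863, -0.2731, 0.1865]
eef_rot: [3.141, 0.0, 3.139]
ft_force: [0.2, 0.6, -2.1]
gripper_width: 0.362
grasp_force: 51.0
```

Emit:
drive_tool(
  plan=[
    [[0,-3,40],[0,0,0],-0.6],
    [[0,0,40],[0,0,0],-0.6],
    [[0,0,25],[0,0,0],-0.6],
    [[0,0,10],[0,0,0],-0.6],
    [[0,0,0],[0,0,0],-0.6],
  ],
)

```text
t: 35.05
ee_pos: [0.4857, -0.2742, 0.0702]
eef_rot: [3.139, -0.002, -3.141]
ft_force: [-0.3, 0.5, -1.9]
gripper_width: 0.362
grasp_force: 50.9
```

Emit:
drive_tool(
  plan=[
    [[0,0,4],[0,0,0],-0.6],
    [[0,0,0],[0,0,0],-0.05],
    [[0,0,0],[0,0,0],-0.05],
    [[0,0,-40],[0,0,0],-0.05],
    [[0,0,-40],[0,0,0],0],
  ],
)

```text
t: 35.55
ee_pos: [0.486, -0.2756, 0.1481]
eef_rot: [3.141, -0.001, 3.141]
ft_force: [0.8, -0.2, 1.0]
gripper_width: 0.499
grasp_force: 0.0
```

Emit:
drive_tool(
  plan=[
    [[0,0,-35],[0,0,0],0.3],
    [[5,45,0],[0,0,0],0.3],
    [[5,45,0],[0,0,0],0.3],
    [[5,45,0],[0,0,0],0.3],
    [[5,45,0],[0,0,0],0.3],
  ],
)

```text
t: 36.05
ee_pos: [0.4667, -0.0947, 0.1835]
eef_rot: [-3.141, 0.003, 3.14]
ft_force: [1.1, -0.3, 1.2]
gripper_width: 0.646
grasp_force: 0.0
```

Emit:
drive_tool(
  plan=[
    [[5,45,0],[0,0,0],0.3],
    [[5,45,0],[0,0,0],0.3],
    [[5,45,0],[0,0,0],0.3],
    [[5,45,0],[0,0,0],0.3],
    [[5,45,0],[0,0,0],0.3],
  ],
)

```text
t: 36.55
ee_pos: [0.442, 0.131, 0.1835]
eef_rot: [3.141, 0.003, 3.14]
ft_force: [0.8, 0.0, -0.3]
gripper_width: 0.654
grasp_force: 0.0
```

Emit:
drive_tool(
  plan=[
    [[5,45,0],[0,0,0],0.3],
    [[5,45,0],[0,0,0],0.3],
    [[5,40,0],[0,0,0],0.3],
    [[0,0,0],[0,0,0.15],0.3],
    [[0,0,0],[0,0,0.149],0.3],
  ],
)

```text
t: 37.05
ee_pos: [0.427, 0.261, 0.1833]
eef_rot: [3.14, 0.002, 2.839]
ft_force: [-0.1, -0.4, -0.2]
gripper_width: 0.649
grasp_force: 0.0
```

```bash
python3 chk.py; python3 -c "
from bench import arm; print(arm.observe()['ee_pos'])"
```

```text
top {'cap1': (-20, 16, 0.22), 'cap2': (26, -21, 0.33), 'cap3': (22, 20, 0.51), 'A': (-27, 27, 0.47), 'B': (-27, -19, 0.47), 'C': (0, 0, 0.44)}
side {'cap1': (-21, 20, 0.22), 'cap2': (22, 5, 0.44), 'cap3': (-24, 15, 0.36), 'A': (-20, 23, 0.4), 'B': (0, 0, 1.0), 'C': (0, 0, 0.73)}
[0.4271102  0.25987367 0.18317172]
```

Emit:
drive_tool(
  plan=[
    [[20,41,0],[0,0,0],0.3],
    [[20,41,0],[0,0,0],0.3],
    [[0,0,40],[0,0,0],0.3],
    [[0,0,40],[0,0,0],0.3],
    [[0,0,0],[0,0,0],0.3],
  ],
)

```text
t: 37.65
ee_pos: [0.4099, 0.3474, 0.0987]
eef_rot: [-3.135, -0.005, 2.845]
ft_force: [-1.6, 0.7, 0.8]
gripper_width: 0.651
grasp_force: 0.0
```

Emit:
drive_tool(
  plan=[
    [[0,0,0],[0,0,0],0.3],
    [[0,0,0],[0,0,0],0.3],
  ],
)

```text
t: 37.85
ee_pos: [0.4143, 0.3498, 0.1042]
eef_rot: [3.139, 0.002, 2.842]
ft_force: [0.0, 0.1, 0.7]
gripper_width: 0.644
grasp_force: 0.0
```

Settled on valve B. Descending 66 mm to grasp.

Emit:
drive_tool(
  plan=[
    [[0,0,30],[0,0,0],0.3],
    [[0,0,26],[0,0,0],0.3],
    [[0,0,10],[0,0,0],0.3],
    [[0,0,0],[0,0,0],-0.6],
    [[0,0,0],[0,0,0],-0.6],
  ],
)

```text
t: 38.35
ee_pos: [0.4139, 0.3499, 0.0377]
eef_rot: [3.14, 0.001, 2.842]
ft_force: [0.6, 0.7, -2.3]
gripper_width: 0.361
grasp_force: 49.8
```

Emit:
drive_tool(
  plan=[
    [[0,0,0],[0,0,0],-0.6],
    [[0,0,0],[0,0,0],-0.6],
    [[0,0,-30],[0,0,0],-0.6],
    [[0,0,-40],[0,0,0],-0.6],
    [[0,0,-40],[0,0,0],-0.6],
  ],
)

```text
t: 38.85
ee_pos: [0.4122, 0.349, 0.1473]
eef_rot: [-3.141, -0.001, 2.842]
ft_force: [0.8, 0.7, -2.3]
gripper_width: 0.361
grasp_force: 50.5
```

Emit:
drive_tool(
  plan=[
    [[0,0,-40],[0,0,-0.149],-0.6],
    [[0,0,0],[0,0,-0.149],-0.6],
    [[-6,-44,0],[0,0,0],-0.6],
    [[-6,-44,0],[0,0,0],-0.6],
    [[-6,-44,0],[0,0,0],-0.6],
  ],
)

```text
t: 39.35
ee_pos: [0.4302, 0.2162, 0.1866]
eef_rot: [3.141, 0.001, 3.142]
ft_force: [1.8, -0.7, -1.9]
gripper_width: 0.364
grasp_force: 50.8
```

Emit:
drive_tool(
  plan=[
    [[-6,-44,0],[0,0,0],-0.6],
    [[-6,-44,0],[0,0,0],-0.6],
    [[-6,-44,0],[0,0,0],-0.6],
    [[-6,-44,0],[0,0,0],-0.6],
    [[-6,-44,0],[0,0,0],-0.6],
  ],
)

```text
t: 39.85
ee_pos: [0.4599, -0.0044, 0.1866]
eef_rot: [3.142, 0.001, 3.14]
ft_force: [1.4, 0.1, -1.8]
gripper_width: 0.363
grasp_force: 50.8
```

Emit:
drive_tool(
  plan=[
    [[-6,-44,0],[0,0,0],-0.6],
    [[-6,-44,0],[0,0,0],-0.6],
    [[-6,-44,0],[0,0,0],-0.6],
    [[-5,-40,0],[0,0,0],-0.6],
    [[0,0,0],[0,0,0],-0.6],
  ],
)

```text
t: 40.35
ee_pos: [0.4845, -0.1801, 0.1869]
eef_rot: [-3.138, 0.003, 3.136]
ft_force: [0.3, 0.8, -2.0]
gripper_width: 0.366
grasp_force: 51.0
```

Emit:
drive_tool(
  plan=[
    [[0,0,0],[0,0,0],-0.6],
    [[0,0,0],[0,0,0],-0.6],
  ],
)

```text
t: 40.55
ee_pos: [0.4821, -0.1737, 0.186]
eef_rot: [3.141, -0.001, 3.14]
ft_force: [-0.5, 0.7, -1.9]
gripper_width: 0.367
grasp_force: 51.0
```

Emit:
drive_tool(
  plan=[
    [[-2,-25,0],[0,0,0],-0.6],
    [[-2,-23,0],[0,0,0],-0.6],
    [[0,0,30],[0,0,0],-0.6],
    [[0,0,30],[0,0,0],-0.6],
    [[0,0,0],[0,0,0],-0.6],
  ],
)

```text
t: 41.05
ee_pos: [0.4838, -0.2196, 0.123]
eef_rot: [3.137, -0.007, 3.141]
ft_force: [-0.7, 0.9, -2.9]
gripper_width: 0.36
grasp_force: 51.0
```

Emit:
drive_tool(
  plan=[
    [[0,0,0],[0,0,0],-0.6],
    [[0,0,0],[0,0,0],-0.6],
  ],
)

```text
t: 41.25
ee_pos: [0.4878, -0.2225, 0.1275]
eef_rot: [-3.141, 0.002, 3.141]
ft_force: [-0.3, 0.0, -2.5]
gripper_width: 0.362
grasp_force: 51.0
```

Emit:
drive_tool(
  plan=[
    [[0,0,30],[0,0,0],-0.6],
    [[0,0,22],[0,0,0],-0.6],
    [[0,0,10],[0,0,0],-0.6],
    [[0,0,0],[0,0,0],-0.6],
  ],
)

```text
t: 41.65
ee_pos: [0.487, -0.2229, 0.0642]
eef_rot: [-3.142, -0.0, 3.14]
ft_force: [-0.7, 0.7, -2.0]
gripper_width: 0.367
grasp_force: 51.1
```

Emit:
drive_tool(
  plan=[
    [[0,0,0],[0,0,0],-0.08],
    [[0,0,0],[0,0,0],-0.08],
    [[0,0,-40],[0,0,0],-0.08],
    [[0,0,-40],[0,0,0],0],
    [[0,0,-40],[0,0,0],0.3],
  ],
)

```text
t: 42.15
ee_pos: [0.4867, -0.2224, 0.1863]
eef_rot: [3.141, 0.0, 3.14]
ft_force: [0.4, -0.6, 0.2]
gripper_width: 0.643
grasp_force: 0.0
```

Emit:
drive_tool(
  plan=[
    [[5.5,44,0],[0,0,0],0.3],
    [[5.5,44,0],[0,0,0],0.3],
    [[5.5,44,0],[0,0,0],0.3],
    [[5.5,44,0],[0,0,0],0.3],
    [[5.5,44,0],[0,0,0],0.3],
  ],
)

```text
t: 42.65
ee_pos: [0.4594, -0.0009, 0.1853]
eef_rot: [3.141, 0.002, 3.139]
ft_force: [0.3, 0.3, 0.4]
gripper_width: 0.651
grasp_force: 0.0
```

Emit:
drive_tool(
  plan=[
    [[5.5,44,0],[0,0,0],0.3],
    [[5.5,44,0],[0,0,0],0.3],
    [[5.5,44,0],[0,0,0],0.3],
    [[5.5,44,0],[0,0,0],0.3],
    [[5.5,44,0],[0,0,0],0.3],
  ],
)

```text
t: 43.15
ee_pos: [0.4321, 0.2194, 0.1854]
eef_rot: [3.141, 0.002, 3.14]
ft_force: [-0.1, -0.4, 0.3]
gripper_width: 0.65
grasp_force: 0.0
```

Emit:
drive_tool(
  plan=[
    [[5.5,40,0],[0,0,0],0.3],
    [[0,0,0],[0,0,-0.104],0.3],
    [[0,0,0],[0,0,-0.104],0.3],
    [[0,0,0],[0,0,0],0.3],
  ],
)

```text
t: 43.55
ee_pos: [0.4269, 0.2581, 0.185]
eef_rot: [3.141, 0.001, -2.933]
ft_force: [0.7, 0.1, -0.4]
gripper_width: 0.649
grasp_force: 0.0
```

```bash
python3 chk.py; python3 -c "
from bench import arm; print(arm.observe()['ee_pos'])"
```

```text
top {'cap1': (-9, 23, 0.33), 'cap2': (25, -21, 0.33), 'cap3': (22, 19, 0.49), 'A': (-25, 27, 0.48), 'B': (-26, -19, 0.48), 'C': (0, 0, 0.55)}
side {'cap1': (-15, 14, 0.22), 'cap2': (27, 10, 0.38), 'cap3': (-6, 10, 0.36), 'A': (-19, 23, 0.4), 'B': (17, -27, 0.56), 'C': (0, 0, 0.67)}
[0.42712124 0.25748311 0.18476865]
```

Emit:
drive_tool(
  plan=[
    [[2.5,3.5,40],[0,0,0],0.3],
    [[0,0,40],[0,0,0],0.3],
    [[0,0,0],[0,0,0],0.3],
    [[0,0,0],[0,0,0],0.3],
    [[0,0,0],[0,0,0],0.3],
  ],
)

```text
t: 44.15
ee_pos: [0.4254, 0.2606, 0.1059]
eef_rot: [3.141, 0.003, -2.937]
ft_force: [0.2, 0.4, 0.7]
gripper_width: 0.649
grasp_force: 0.0
```

Emit:
drive_tool(
  plan=[
    [[0,0,30],[0,0,0],0.3],
    [[0,0,26],[0,0,0],0.3],
    [[0,0,10],[0,0,0],0.3],
    [[0,0,0],[0,0,0],-0.6],
    [[0,0,0],[0,0,0],-0.6],
  ],
)

```text
t: 44.65
ee_pos: [0.4249, 0.2606, 0.0395]
eef_rot: [3.141, 0.002, -2.935]
ft_force: [0.7, 0.4, -2.5]
gripper_width: 0.359
grasp_force: 49.7
```

Emit:
drive_tool(
  plan=[
    [[0,0,0],[0,0,0],-0.6],
    [[0,0,0],[0,0,0],-0.6],
    [[0,0,-30],[0,0,0],-0.6],
    [[0,0,-40],[0,0,0],-0.6],
    [[0,0,-40],[0,0,0],-0.6],
  ],
)

```text
t: 45.15
ee_pos: [0.4233, 0.26, 0.1494]
eef_rot: [-3.141, -0.001, -2.935]
ft_force: [1.2, -0.1, -2.5]
gripper_width: 0.364
grasp_force: 50.8
```

Emit:
drive_tool(
  plan=[
    [[0,0,-40],[0,0,0.104],-0.6],
    [[0,0,0],[0,0,0.104],-0.6],
    [[-6,-44,0],[0,0,0],-0.6],
    [[-6,-44,0],[0,0,0],-0.6],
    [[-6,-44,0],[0,0,0],-0.6],
  ],
)

```text
t: 45.65
ee_pos: [0.4415, 0.1272, 0.1887]
eef_rot: [3.141, 0.001, 3.142]
ft_force: [1.5, 0.3, -2.9]
gripper_width: 0.368
grasp_force: 51.0
```

Emit:
drive_tool(
  plan=[
    [[-6,-44,0],[0,0,0],-0.6],
    [[-6,-44,0],[0,0,0],-0.6],
    [[-6,-44,0],[0,0,0],-0.6],
    [[-6,-44,0],[0,0,0],-0.6],
    [[-6,-44,0],[0,0,0],-0.6],
  ],
)

```text
t: 46.15
ee_pos: [0.4711, -0.0936, 0.1886]
eef_rot: [3.141, 0.001, 3.14]
ft_force: [1.5, 0.3, -3.3]
gripper_width: 0.361
grasp_force: 51.0
```

Emit:
drive_tool(
  plan=[
    [[-6,-44,0],[0,0,0],-0.6],
    [[-6,-44,0],[0,0,0],-0.6],
    [[-6,-44,0],[0,0,0],-0.6],
    [[-6,-44,0],[0,0,0],-0.6],
    [[-6,-44,0],[0,0,0],-0.6],
  ],
)

```text
t: 46.65
ee_pos: [0.5007, -0.3135, 0.1884]
eef_rot: [3.141, 0.0, 3.139]
ft_force: [1.6, 0.6, -2.7]
gripper_width: 0.361
grasp_force: 51.0
```

Emit:
drive_tool(
  plan=[
    [[0,0,0],[0,0,0],-0.6],
    [[0,0,0],[0,0,0],-0.6],
    [[0,0,0],[0,0,0],-0.6],
  ],
)

```text
t: 46.95
ee_pos: [0.5003, -0.3107, 0.1879]
eef_rot: [3.14, -0.001, 3.14]
ft_force: [-0.2, 0.6, -2.1]
gripper_width: 0.36
grasp_force: 51.3
```

Emit:
drive_tool(
  plan=[
    [[-6.5,-20,0],[0,0,0],-0.6],
    [[0,0,30],[0,0,0],-0.6],
    [[0,0,30],[0,0,0],-0.6],
    [[0,0,0],[0,0,0],-0.6],
    [[0,0,0],[0,0,0],-0.6],
  ],
)

```text
t: 47.45
ee_pos: [0.5071, -0.3304, 0.1281]
eef_rot: [3.14, -0.001, 3.141]
ft_force: [-0.2, -0.2, -1.5]
gripper_width: 0.362
grasp_force: 51.1
```

Emit:
drive_tool(
  plan=[
    [[0,0,0],[0,0,0],-0.6],
  ],
)

```text
t: 47.55
ee_pos: [0.5084, -0.3318, 0.1297]
eef_rot: [-3.14, 0.002, 3.141]
ft_force: [-0.5, -0.5, -1.7]
gripper_width: 0.364
grasp_force: 51.2
```

Emit:
drive_tool(
  plan=[
    [[0,1,30],[0,0,0],-0.6],
    [[0,0,22],[0,0,0],-0.6],
    [[0,0,9],[0,0,0],-0.6],
    [[0,0,0],[0,0,0],-0.6],
  ],
)

```text
t: 47.95
ee_pos: [0.5072, -0.3304, 0.0671]
eef_rot: [3.141, -0.001, 3.14]
ft_force: [-1.2, 1.6, -2.3]
gripper_width: 0.36
grasp_force: 51.3
```

Emit:
drive_tool(
  plan=[
    [[0,0,0],[0,0,0],-0.08],
    [[0,0,0],[0,0,0],-0.08],
    [[0,0,-40],[0,0,0],-0.08],
    [[0,0,-40],[0,0,0],0],
    [[0,0,-40],[0,0,0],0],
  ],
)

```text
t: 48.45
ee_pos: [0.508, -0.3317, 0.1898]
eef_rot: [-3.14, 0.002, 3.14]
ft_force: [0.4, -0.0, 0.2]
gripper_width: 0.496
grasp_force: 0.0
```

Emit:
drive_tool(
  plan=[
    [[0,44,0],[0,0,0],0],
    [[0,44,0],[0,0,0],0],
    [[0,44,0],[0,0,0],0],
    [[0,44,0],[0,0,0],0],
    [[0,44,0],[0,0,0],0],
  ],
)

```text
t: 48.95
ee_pos: [0.5088, -0.11, 0.1888]
eef_rot: [-3.14, 0.004, 3.139]
ft_force: [0.9, 0.1, 0.3]
gripper_width: 0.503
grasp_force: 0.0
```

Emit:
drive_tool(
  plan=[
    [[0,44,0],[0,0,0],0],
    [[0,44,0],[0,0,0],0],
    [[0,44,0],[0,0,0],0],
    [[0,44,0],[0,0,0],0],
    [[0,44,0],[0,0,0],0],
  ],
)

```text
t: 49.45
ee_pos: [0.5094, 0.1107, 0.1889]
eef_rot: [-3.142, 0.004, 3.14]
ft_force: [0.7, -1.2, 0.2]
gripper_width: 0.5
grasp_force: 0.0
```

Emit:
drive_tool(
  plan=[
    [[0,44,0],[0,0,0],0],
    [[0,44,0],[0,0,0],0],
    [[0,44,0],[0,0,0],0],
    [[0,0,0],[0,0,0],0],
  ],
)

```text
t: 49.85
ee_pos: [0.5099, 0.2462, 0.189]
eef_rot: [3.138, 0.005, -3.139]
ft_force: [0.4, -0.4, 0.4]
gripper_width: 0.5
grasp_force: 0.0
```

```bash
python3 - <<'E'
from h import *
t=crop(arm.snapshot("top"),215,110,410,250,4,None); s=crop(arm.snapshot("side"),180,110,360,220,4,None)
cv2.imwrite("pics/f_top.png",t); cv2.imwrite("pics/f_side.png",s)
w=np.zeros((600,800,3),np.uint8); a=cv2.resize(t,(418,300)); b=cv2.resize(s,(491,300)); w[:300,:418]=a; w[300:,:491]=b; cv2.imwrite("pics/f.png",w[:,:500])
E
```

```text
(no output)
```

View pics/f.png

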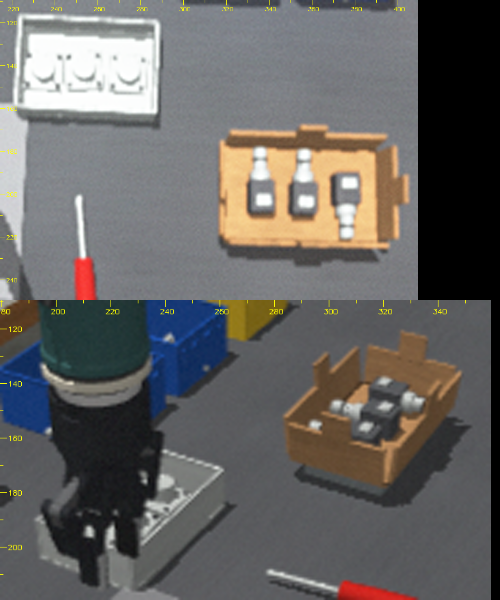

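The top view shows three caps in the bin at (235-272,143) and three valves in the carton at (335-375,195). I'll check the walls with an overlay of the expected upright geometry.

```bash
python3 - <<'E'
from h import *
c=np.array([.497,-.2765,0]); out=[]
for n,bx,k in(("top",(310,150,410,245),4.2),("side",(275,110,365,195),4.2)):
    im=crop(arm.snapshot(n),*bx,k,None)
    for d,h in(((-1,0),.0625),((1,0),.0625),((0,1),.1025),((0,-1),.1025)):
        for z,col in((.079,(0,0,255)),(.107,(0,255,0))):
            q=(proj(n,c+np.array([d[0]*h,d[1]*h,z]))-bx[:2]+.5)*k; cv2.circle(im,tuple(int(v) for v in q),3,col,1)
    out.append(im)
h=max(i.shape[0] for i in out); cv2.imwrite("pics/w.png",np.hstack([cv2.copyMakeBorder(i,0,h-i.shape[0],0,0,0) for i in out]))
E
```

```text
(no output)
```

View pics/w.png

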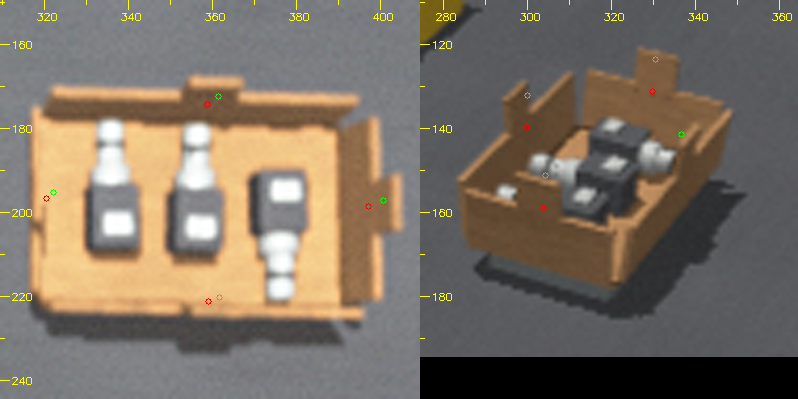

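The overlay shows all four walls upright: the top-edge offsets are small and about the same on every side, and each wall was driven to its stop. The three valves lie flat inside the carton and the gripper is clear, so I'm handing in.

```bash
python3 -c "
from bench import arm; print(arm.job_done())"
```

```text
the job is handed in; nothing more can be done
None
```

The job is handed in, though no verdict came back: all four walls are upright, the three valves lie in the carton, the three caps are in the bin, and the screwdriver was never approached.

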